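# Start the self-tapping screw in the heat-sink lug

### The arm

A 6-joint arm with a two-finger parallel gripper is mounted at the origin on the work surface. World frame = base frame: x ahead of the robot, y to its left, z up, the work surface at z = 0. Lengths are in m, angles in rad, forces in N, time in s.
With the tool pointing down it reaches from about 0.325 to 0.9 m from the base axis. Payload 6.1 kg.
Tool frame: the origin (TCP) lies between the finger pads; the fingertips stand 25 mm ahead of it and the grasp point (between the pads) lies 6 mm ahead of it; x points along the fingers, z is the direction in which the jaws open and shut, and the axes are right-handed (so a half turn about x gives the same grasp; the last joint's range is limited). The gripper opens to 87 mm and grips with 3 to 60 N. Pads are 19 mm wide; open, the fingers measure 117 mm over their backs; the gripper's body (75 mm by 190 mm) begins 51 mm behind the grasp point.
Start: joints at [-1.287, 0.22, 1.526, -0, 1.395, -0.126], TCP at [0.249, -0.573, 0.219] pointing down, gripper open.
Joint ranges: [-2.98, 2.98], [-0.91, 2.08], [0.09, 2.57], [-1.24, 4.39], [0.2, 2.65], [-2.68, 2.68]. Speed limits (rad/s): [2.57, 2.57, 3.01, 3.14, 3.14, 3.14].

### API

Orientations are given as a unit quaternion [x, y, z, w].
In Python, from rig import observe, camera, camera_params, sign_off, recognise, trace gives the robot as it stands. The module is installed in compiled form; this text tells all that it offers.
- The arm moves only by the tool move_arm, never from a script. Its argument "commands" is a list of rows, each an object with "linear": the shift along the tool's x, y, z in cm, a list of three; "twist": the turn, a rotation vector about the tool's x, y, z in rad, a list of three. A call has exactly 8 rows; each row shifts and turns the pose as measured when the row begins, along the tool's axes as they then stand; what a row does not reach is not made up. A row lasts 1/10 s, in which the tool goes at most 50 mm and 8.59 degrees, less where a joint would pass 70% of its speed; a pose out of reach is approached as far as the arm can. A call is refused whole if a number of a shift passes 5 or a number of a turn 0.15, either way. A call with a gripper value outside its range is refused whole. "claw" is the finger opening in cm, from 0 to 8.7, set as the call begins (left out, the last holds). The fingers move at their own pace and stop on an object; "squeeze" is the grip in N (left out, the last holds). Time passes only in rows, so rows that do not move let the fingers close, or fill a call up. It gives the time, the measured TCP pose, the force and the opening at its end, in the units of the state.
- observe(): the state, without advancing time (a new reading comes with each control period).
- camera(name): name is "side" or "top"; returns the picture (480x640x3 uint8, red, green, blue); there is no depth.
- camera_params(name): a dict with "fx", "fy", "cx", "cy" (pixels), "world_from_camera" (4x4, takes a point from camera to world coordinates). Camera axes: x right, y up, looking along -z (the intrinsics and any distortion apply to the point x, -y, -z); pixel columns grow to the right and rows downward; lengths in m; the calibration is good to about 2 mm. A picture is of the moment at which its call begins. camera_params takes no time and is no camera call.
- sign_off(): hands the job in, once; it reports no verdict.
Trained networks look in the newest picture that a camera, given by its name, has taken for a name from the list of things; names that differ only in an ending like _2 or _b are one class to them, and where a whole thing is asked for, a point or a joint stands for the part that bears it (a point fixed in the world has none). Each returns a list of dicts, best first, with "conf" (0 to 1); they miss things now and then, are a little off and sometimes report something else, mostly with a low value. They report only what shows in the picture. A call takes as long as a camera call. They do not tell look-alikes from the thing itself.
- recognise(query, camera): "box" ([centre column, centre row, width, height] in pixels, round what is visible of it).
- trace(query, camera): "mask" (480x640 bool, what is visible of it) and "box" ([centre column, centre row, width, height] in pixels, round what is visible of it).
The state is a dict: "time": time; "joints": joint angles; "joint_velocities": joint speeds; "joint_efforts": joint torques, N m; "position": TCP position; "eef_rot": TCP orientation; "wrist_force": force on the tool from outside, world axes, zero at the start; "moment": the same for the moment, N m; "finger_gap": opening from 0.0 (shut) to 1.0 (fully open).
Only numpy, scipy, OpenCV 4.12 (cv2) and the standard library are available. Lean on these libraries where they do the work, as an engineer would, in place of code of your own. Each camera call takes 0.05 s, during which the arm holds its last target. There are 200 camera calls.

### The job

Take the orange driver out of its blue stand, set its square bit in the screw that stands on the sprung housing, and press firmly straight down while turning it about half a turn clockwise, so that the screw cuts its first thread without spinning idly. Keep the push gentle enough that the housing is not forced down onto its stops. Then put the driver back upright in its stand, fully down, and leave everything else on the bench where it is.

Things in the scene. Friction and masses are not known exactly. Their poses are not given: they have to be found in the camera images.
- driver_grip (a point): centre of the driver's orange handle, a 26 mm square bar 49 mm tall (plus 2 mm black cap); z up along the tool, x and y square to the flats. The 160 g driver starts upright in the stand. Right under the handle is a round black guard, 46 mm across, 6 mm thick, on which fingertips may bear to push. Below it a shaft with the bit; the bit's end is 74 to 87 mm below this point
- stand_mouth (a point): centre of the round hole's mouth in the top face of the driver's blue stand (78 mm square block, 64 mm high, fixed). The hole is 24 mm wide, 58 mm deep, chamfer 3 mm. The driver hangs in it, its guard resting on the top face, driver_grip 30.5 mm above this point; any yaw will do
- screw_mouth (a point): centre of the mouth of the square recess in the screw's head; z up, x and y square to it; 10.6 mm wide, 15.5 mm deep. The driver's bit, sides parallel to its handle's, is 9.2 mm square, its end tapered to 5 mm; it fits in four ways with 5 degrees of play and goes in 14 mm until its shoulder (18 mm across) rests on the head. The bit's length varies (held in a chuck, firmly): feel for it
- screw (a joint): turn of the screw (rad), 0 at the start, growing clockwise seen from above; about 0.06 N m turns it; a half turn is 3.14. The screw has a brass-coloured head 19 mm square, 17 mm tall, on a 26 mm steel washer and stands upright on a 6 mm shank in a pilot hole in the pale housing's aluminium lug, beside a black finned heat sink (its fins end 23 mm below the top of the screw)
- shank (a joint): depth of the screw in the housing (m); 0: sitting on its pilot hole's edge. It starts up to 2 mm proud (negative) and a firm push first drops it to 0. From there it cannot be pushed in unturned: each radian of turn lets it go 1 mm deeper, but only while pushed down with more than 11 N. Under a weaker push it spins idly and wears out the hole (a lag of 0.7 mm is too much)
- housing (a joint): how far the pale housing is pressed down in its grey nest (m), about 0 at rest. It rests on stiff springs, 14 N per mm, with stops at 1.9 mm. Pushing on the screw pushes it down: 11 N by 0.8 mm, 22 N by 1.6 mm, which is the most it should get
Things that resemble listed ones, but are neither listed nor needed, are in the scene too. What is shaped like the part that bears stand_mouth but pink or red is not meant.

How it is judged:
By the outcome, as a careful person would: the job done as asked, in the order asked, and still so for the second after the job is handed in, with the robot touching nothing.
It also fails if it takes over 72 s, if anything falls off the work surface, if the arm or the gripper's body presses on something with over 40 N, if the wrist force passes 120 N, or if a joint passes its speed limit or range.

## Working session

There is one attempt and no reset: what is moved stays moved. The work goes in short steps, Python scripts to look and compute and a tool call to move; the robot and the scene stay as the last step left them, time stands still between calls to the robot, and variables do not carry over. Pictures are saved under pics/ and viewed, about 8 in all and at most 12, crops included, and the job is handed in when it is done.

Besides the shell and the picture viewer there is one more tool, called after "Emit:" in YAML: its name, and indented under it one key for each argument. move_arm: Moves the arm, as the interface text tells. Its arguments: {"type":"object","properties":{"commands":{"type":"array"},"claw":{"type":"number"},"squeeze":{"type":"number"}},"required":["commands"]}

```bash
mkdir -p pics; cat > h.py <<'E'
import numpy as np, cv2
from rig import *
def save(n,im,crop=None,s=1):
    if crop: im=im[crop[1]:crop[3],crop[0]:crop[2]]
    im=cv2.resize(im,None,fx=s,fy=s,interpolation=cv2.INTER_CUBIC)
    cv2.imwrite('pics/'+n+'.png',im[:,:,::-1])
def ray(c,u,v):
    p=camera_params(c);T=np.array(p['world_from_camera'])
    d=np.array([(u-p['cx'])/p['fx'],-(v-p['cy'])/p['fy'],-1.])
    return T[:3,3],T[:3,:3]@d
def at_z(c,u,v,z):
    o,d=ray(c,u,v);return o+d*(z-o[2])/d[2]
def proj(c,P):
    p=camera_params(c);T=np.linalg.inv(np.array(p['world_from_camera']))
    q=T[:3,:3]@np.array(P)+T[:3,3]
    return p['cx']+p['fx']*q[0]/-q[2],p['cy']-p['fy']*q[1]/-q[2]
def tri(a,b):
    (o1,d1),(o2,d2)=a,b
    d1=d1/np.linalg.norm(d1);d2=d2/np.linalg.norm(d2)
    s=np.linalg.lstsq(np.c_[d1,-d2],o2-o1,rcond=None)[0]
    p,q=o1+s[0]*d1,o2+s[1]*d2
    return (p+q)/2,np.linalg.norm(p-q)
E
python3 - <<'E'
from h import *
for c in('top','side'):
    im=camera(c); 
    p=camera_params(c);print(c,{k:p[k] for k in p if k!='world_from_camera'},np.round(p['world_from_camera'],3).tolist())
    save(c+'0',im)
    for q in('driver_grip','stand_mouth','screw_mouth','screw','housing'):
        print(q,[(round(r['conf'],2),np.round(r['box'],1).tolist()) for r in recognise(q,c)])
print(observe())
E
```

```text
top {'fx': 566.2937432794921, 'fy': 566.2937432794921, 'cx': 310.5870697999703, 'cy': 239.83288321444806} [[0.024, 0.999, -0.036, 0.436], [-1.0, 0.024, 0.016, 0.042], [0.017, 0.036, 0.999, 0.883], [0.0, 0.0, 0.0, 1.0]]
driver_grip [(0.98, [236.6, 186.8, 28.3, 32.7]), (0.44, [422.1, 251.9, 19.9, 20.8])]
stand_mouth [(0.85, [135.3, 190.8, 74.0, 67.3]), (0.75, [243.7, 191.2, 70.8, 69.2])]
screw_mouth [(0.7, [423.6, 250.1, 21.2, 16.8])]
screw [(0.71, [411.9, 233.4, 122.9, 142.6]), (0.62, [423.8, 252.9, 21.4, 17.8])]
housing [(0.87, [412.1, 232.7, 120.8, 144.3])]
side {'fx': 595.2562277364826, 'fy': 595.2562277364826, 'cx': 319.76355167375584, 'cy': 242.94975739968714} [[-0.926, 0.302, -0.227, 0.263], [-0.377, -0.712, 0.593, 0.597], [0.018, 0.634, 0.773, 0.822], [0.0, 0.0, 0.0, 1.0]]
driver_grip [(0.76, [258.5, 281.1, 25.6, 39.9]), (0.74, [368.2, 183.6, 9.8, 24.0])]
stand_mouth [(0.87, [210.9, 394.2, 92.4, 91.4]), (0.84, [260.4, 306.1, 79.6, 79.4]), (0.75, [362.1, 332.1, 87.7, 89.5])]
screw_mouth [(0.58, [370.0, 183.1, 13.2, 16.9])]
screw [(0.51, [368.2, 183.0, 12.2, 23.0])]
housing [(0.56, [349.9, 198.2, 110.9, 83.6])]
{'time': 0.6, 'joints': array([-1.28711292e+00,  2.20348873e-01,  1.52651218e+00, -1.68876497e-05,
        1.39469901e+00, -1.26124489e-01]), 'joint_velocities': array([-7.85020082e-04, -3.71005851e-06, -1.51379528e-05, -2.52844775e-04,
       -1.48478917e-05, -1.54057767e-03]), 'joint_efforts': array([-1.19134642e-03, -4.94239068e+01, -3.87500238e+01,  6.99142087e-02,
        4.69719549e-02, -2.92348503e-06]), 'position': array([ 0.24899525, -0.57324941,  0.21936289]), 'eef_rot': array([ 0.38779088,  0.59127245, -0.38781479,  0.59128235]), 'wrist_force': array([-0.35049468, -0.78590984, -0.08551945]), 'moment': array([-0.01506311,  0.00359267,  0.04518905]), 'finger_gap': 1.0010086077528735}
```

View pics/top0.png

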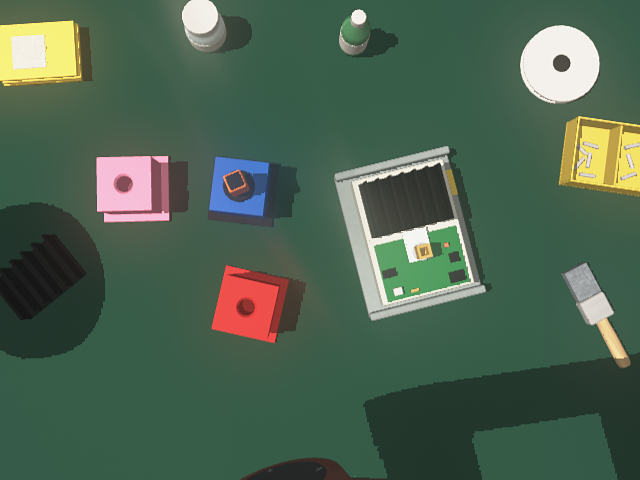

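View pics/side0.png

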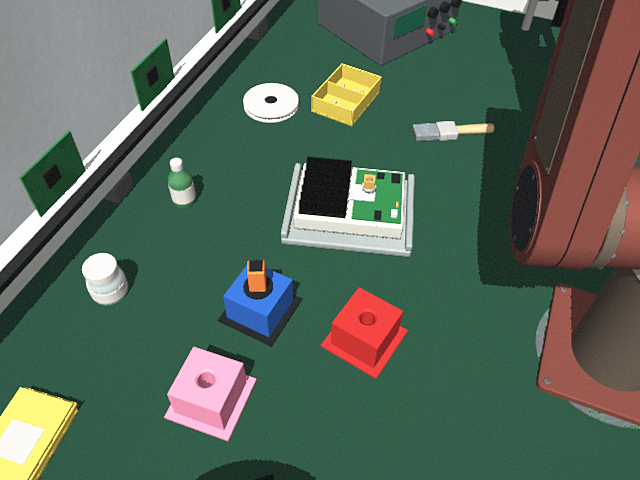

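The top picture shows the driver in the blue stand at (236,185) and the screw on the housing at (423,251). In the side picture they are at (257,278) and (369,183). The pink stand (top 123,184) and red stand (top 246,306) are look-alikes and both empty. Next I'll view enlarged crops and measure.

```bash
python3 - <<'E'
from h import *
A=camera('top');B=camera('side')
def cr(im,u,v,r,s):
    return cv2.resize(im[v-r:v+r,u-r:u+r],(s,s),interpolation=cv2.INTER_CUBIC)
M=np.vstack([np.hstack([cr(A,240,190,25,300),cr(A,423,250,15,300)]),np.hstack([cr(B,258,285,40,300),cr(B,369,185,15,300)])])
save('crop1',M)
for q in('driver_grip','screw','screw_mouth'):
    pts={}
    for c in('top','side'):
        for r in trace(q,c)[:2]:
            m=r['mask'].astype(np.uint8);mm=cv2.moments(m,True)
            print(q,c,round(r['conf'],2),np.round(r['box'],1),'cen',round(mm['m10']/mm['m00'],1),round(mm['m01']/mm['m00'],1),mm['m00'],cv2.minAreaRect(cv2.findNonZero(m)))
print('screw tri',tri(ray('top',423.5,250.5),ray('side',369.5,182)))
E
```

```text
driver_grip top 0.95 [237.5 187.2  25.2  34.2] cen 238.0 184.8 783.0 ((237.90003967285156, 184.80001831054688), (30.857736587524414, 30.410520553588867), 63.43495178222656)
driver_grip side 0.89 [257.2 280.1  25.   43.6] cen 256.9 280.0 886.0 ((257.5, 279.0), (38.0, 29.0), 90.0)
screw top 0.53 [423.5 250.   23.3  16.4] cen 422.1 250.4 263.0 ((422.0, 250.5), (17.0, 18.0), 90.0)
screw side 0.58 [368.5 181.4  13.7  23.7] cen 368.1 182.4 222.0 ((368.0, 182.5), (19.0, 14.0), 90.0)
screw_mouth top 0.49 [423.6 250.8  15.2  20. ] cen 422.0 250.4 259.0 ((421.800048828125, 250.3999786376953), (17.076295852661133, 17.708751678466797), 71.56504821777344)
screw_mouth side 0.57 [369.9 182.2  15.1  20.1] cen 368.5 182.6 188.0 ((368.5, 182.5), (17.0, 13.0), 90.0)
screw tri (array([ 0.45288413, -0.13138179,  0.08390145]), np.float64(0.0024522076776173018))
```

View pics/crop1.png

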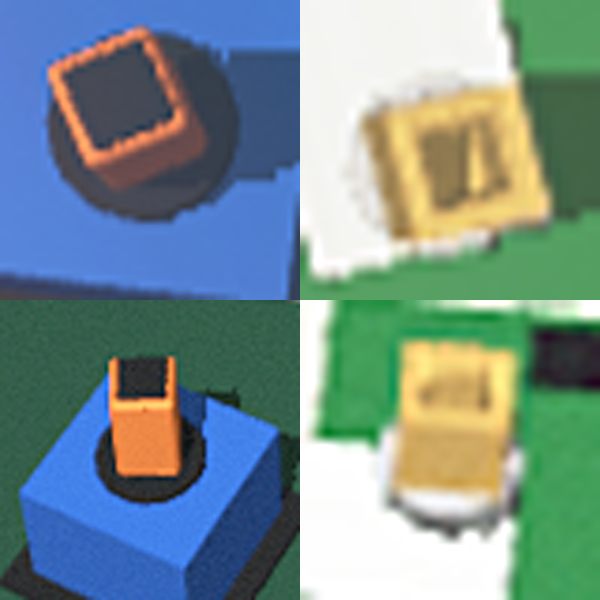

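The crops confirm it: the driver with its orange handle sits in the blue stand, and the brass screw with its square recess stands on the lug. Next I'll compute poses from the corners I read off.

```bash
python3 - <<'E'
from h import *
tc=lambda L,o,s,ox=0,oy=0:[(o[0]+(x-ox)/s-.5,o[1]+(y-oy)/s-.5) for x,y in L]
def yaw(P):
    P=np.array(P);a=[np.degrees(np.arctan2(*(P[(i+1)%4]-P[i])[1::-1]))%90 for i in range(4)]
    return np.round(a,1),np.round([np.linalg.norm(P[(i+1)%4]-P[i])*1e3 for i in range(4)],1)
D=tc([(48,70),(145,28),(187,115),(92,160)],(215,165),6)
P=[at_z('top',u,v,.119)[:2] for u,v in D];print('driver',np.mean(P,0),yaw(P))
print('guard',at_z('top',*tc([(144,125)],(215,165),6)[0],.070))
Ds=tc([(110,358),(175,358),(180,405),(112,408)],(218,245),300/80,0,300)
P=[at_z('side',u,v,.119)[:2] for u,v in Ds];print('driver side',np.mean(P,0),yaw(P))
S=tc([(388,108),(518,88),(550,215),(405,240)],(408,235),10,300)
H=tc([(418,130),(500,118),(515,190),(430,210)],(408,235),10,300)
Ss=tc([(402,342),(518,345),(512,415),(397,410)],(354,170),10,300,300)
print('screw tri',tri(ray('top',*np.mean(S,0)),ray('side',*np.mean(Ss,0))))
for z in(.08,.09,.1):
  for c,Q in(('top',S),('top',H),('side',Ss)):
    P=[at_z(c,u,v,z)[:2] for u,v in Q];print(z,c,np.mean(P,0),yaw(P))
print('stand sides')
A=camera('top')
r=[x for x in trace('stand_mouth','top')]
for x in r: print(np.round(x['box']))
hsv=cv2.cvtColor(A,cv2.COLOR_RGB2HSV);m=cv2.inRange(hsv,(105,120,150),(125,255,255));m[:,:180]=0;m[:,300:]=0
c=max(cv2.findContours(m,0,1)[0],key=cv2.contourArea);c=cv2.convexHull(c);print(cv2.approxPolyDP(c,4,True).reshape(-1,2).tolist())
P=[at_z('top',u,v,.064)[:2] for u,v in cv2.approxPolyDP(c,4,True).reshape(-1,2)]
print(np.mean(P,0),np.round(P,4).tolist())
from scipy.spatial.transform import Rotation as R
print(R.from_quat(observe()['eef_rot']).as_matrix().round(3))
E
```

```text
driver [0.54238077 0.13507604] (array([25.1, 27.2, 27. , 27.5]), array([23.8, 21.9, 23.6, 22.7]))
guard [0.54169197 0.1345939  0.07      ]
driver side [0.53947544 0.13581892] (array([23. , 30.3, 26.1, 28.4]), array([25.8, 23.4, 26.5, 24.8]))
screw tri (array([ 0.45293444, -0.12895627,  0.09747642]), np.float64(0.0009533833754660484))
0.08 top [ 0.45377256 -0.1326197 ] (array([10.1, 15.1, 11.1,  8.3]), array([18.8, 18.6, 21. , 18.9]))
0.08 top [ 0.45387849 -0.13268812] (array([ 9.7, 12.8, 14.5,  9.5]), array([11.9, 10.5, 12.5, 11.5]))
0.08 side [ 0.45706215 -0.14666699] (array([21.1, 15.4, 19.7, 16.6]), array([20.7, 17.9, 20.3, 17.3]))
0.09 top [ 0.45355556 -0.13044248] (array([10.1, 15.1, 11.1,  8.3]), array([18.6, 18.4, 20.8, 18.7]))
0.09 top [ 0.45366017 -0.13051004] (array([ 9.7, 12.8, 14.5,  9.5]), array([11.7, 10.3, 12.3, 11.4]))
0.09 side [ 0.45445012 -0.13664894] (array([21.1, 15.4, 19.7, 16.6]), array([20.5, 17.6, 20.1, 17.1]))
0.1 top [ 0.45333857 -0.12826525] (array([10.1, 15.1, 11.1,  8.3]), array([18.3, 18.2, 20.5, 18.4]))
0.1 top [ 0.45344185 -0.12833196] (array([ 9.7, 12.8, 14.5,  9.5]), array([11.6, 10.2, 12.2, 11.2]))
0.1 side [ 0.45183809 -0.1266309 ] (array([21.1, 15.4, 19.7, 16.6]), array([20.2, 17.4, 19.8, 16.9]))
stand sides
[134. 188.  77.  69.]
[251. 304.  77.  78.]
[242. 190.  74.  68.]
[[216, 156], [268, 163], [262, 215], [209, 209]]
[0.54193774 0.1348678 ] [[0.5843, 0.1691], [0.5761, 0.0934], [0.5002, 0.1001], [0.507, 0.1769]]
[[-0.     0.917  0.398]
 [-0.     0.398 -0.917]
 [-1.    -0.     0.   ]]
```

Estimates: the driver and stand are at (0.542, 0.135) with handle yaw ≈27° (mod 90). The screw mouth is at ≈(0.453, −0.129, 0.097) with yaw ≈13°. I'll write a small planner that turns a target pose into tool-axis rows.

```bash
cat >> h.py <<'E'
from scipy.spatial.transform import Rotation as R
def tool(yawdeg):  # tool x down, tool z at yaw
    y=np.radians(yawdeg);z=[np.cos(y),np.sin(y),0];x=[0,0,-1]
    return R.from_matrix(np.c_[x,np.cross(z,x),z])
def st():
    o=observe();M=R.from_quat(o['eef_rot']).as_matrix()
    print('t',round(o['time'],2),'pos',np.round(o['position'],4),'yaw',round(np.degrees(np.arctan2(M[1,2],M[0,2])),2),'down',np.round(M[:,0],4),'F',np.round(o['wrist_force'],2),'M',np.round(o['moment'],3),'gap',round(o['finger_gap']*87,1),'j',np.round(o['joints'],2));return o
def plan(tgt,yawdeg,n,spin=None):
    o=st();p=np.array(o['position']);r=R.from_quat(o['eef_rot'])
    d=(r.inv()*tool(yawdeg)).as_rotvec()
    if spin is not None and np.sign(d[0])!=spin: d[0]+=spin*2*np.pi
    dp=(np.array(tgt)-p)/n
    for i in range(n):
        l=r.inv().apply(dp)*100;w=d/n
        print('%d {"linear":[%.2f,%.2f,%.2f],"twist":[%.3f,%.3f,%.3f]}'%(i,*l,*w)); r=r*R.from_rotvec(w)
E
python3 -c "
from h import *
plan([.542,.135,.20],117,24,spin=-1)"
```

```text
t 1.1 pos [ 0.249  -0.5733  0.2193] yaw -66.52 down [-0. -0. -1.] F [-0.6   0.04  0.2 ] M [ 0.031  0.015 -0.008] gap 87.2 j [-1.29  0.22  1.53 -0.    1.39 -0.13]
0 {"linear":[0.08,2.30,-2.22],"twist":[-0.133,0.000,-0.000]}
1 {"linear":[0.08,2.57,-1.90],"twist":[-0.133,0.000,-0.000]}
2 {"linear":[0.08,2.80,-1.54],"twist":[-0.133,0.000,-0.000]}
3 {"linear":[0.08,2.98,-1.15],"twist":[-0.133,0.000,-0.000]}
4 {"linear":[0.08,3.11,-0.74],"twist":[-0.133,0.000,-0.000]}
5 {"linear":[0.08,3.18,-0.32],"twist":[-0.133,0.000,-0.000]}
6 {"linear":[0.08,3.19,0.10],"twist":[-0.133,0.000,-0.000]}
7 {"linear":[0.08,3.15,0.53],"twist":[-0.133,0.000,-0.000]}
8 {"linear":[0.08,3.05,0.94],"twist":[-0.133,0.000,-0.000]}
9 {"linear":[0.08,2.90,1.34],"twist":[-0.133,0.000,-0.000]}
10 {"linear":[0.08,2.70,1.71],"twist":[-0.133,0.000,-0.000]}
11 {"linear":[0.08,2.44,2.06],"twist":[-0.133,0.000,-0.000]}
12 {"linear":[0.08,2.15,2.36],"twist":[-0.133,0.000,-0.000]}
13 {"linear":[0.08,1.82,2.63],"twist":[-0.133,0.000,-0.000]}
14 {"linear":[0.08,1.45,2.85],"twist":[-0.133,0.000,-0.000]}
15 {"linear":[0.08,1.06,3.01],"twist":[-0.133,0.000,-0.000]}
16 {"linear":[0.08,0.65,3.13],"twist":[-0.133,0.000,-0.000]}
17 {"linear":[0.08,0.23,3.19],"twist":[-0.133,0.000,-0.000]}
18 {"linear":[0.08,-0.20,3.19],"twist":[-0.133,0.000,-0.000]}
19 {"linear":[0.08,-0.62,3.13],"twist":[-0.133,0.000,-0.000]}
20 {"linear":[0.08,-1.03,3.02],"twist":[-0.133,0.000,-0.000]}
21 {"linear":[0.08,-1.43,2.86],"twist":[-0.133,0.000,-0.000]}
22 {"linear":[0.08,-1.79,2.64],"twist":[-0.133,0.000,-0.000]}
23 {"linear":[0.08,-2.13,2.38],"twist":[-0.133,0.000,-0.000]}
```

Emit:
move_arm:
  commands:
    - {"linear": [0.1,2.3,-2.2],"twist": [-0.133,0,0]}
    - {"linear": [0.1,2.6,-1.9],"twist": [-0.133,0,0]}
    - {"linear": [0.1,2.8,-1.5],"twist": [-0.133,0,0]}
    - {"linear": [0.1,3.0,-1.1],"twist": [-0.133,0,0]}
    - {"linear": [0.1,3.1,-0.7],"twist": [-0.133,0,0]}
    - {"linear": [0.1,3.2,-0.3],"twist": [-0.133,0,0]}
    - {"linear": [0.1,3.2,0.1],"twist": [-0.133,0,0]}
    - {"linear": [0.1,3.1,0.5],"twist": [-0.133,0,0]}

```text
time: 1.9
position: [0.3461, -0.3324, 0.2108]
eef_rot: [0.021, 0.706, -0.023, 0.707]
wrist_force: [1.4, -1.0, -0.4]
finger_gap: 1.001
```

Emit:
move_arm:
  commands:
    - {"linear": [0,3.0,0.9],"twist": [-0.133,0,0]}
    - {"linear": [0,2.9,1.3],"twist": [-0.133,0,0]}
    - {"linear": [0,2.7,1.7],"twist": [-0.133,0,0]}
    - {"linear": [0,2.4,2.1],"twist": [-0.133,0,0]}
    - {"linear": [0,2.1,2.4],"twist": [-0.133,0,0]}
    - {"linear": [0,1.8,2.6],"twist": [-0.133,0,0]}
    - {"linear": [0,1.4,2.8],"twist": [-0.133,0,0]}
    - {"linear": [0,1.1,3.0],"twist": [-0.133,0,0]}

```text
time: 2.7
position: [0.4346, -0.0838, 0.212]
eef_rot: [-0.356, 0.612, 0.35, 0.614]
wrist_force: [-0.3, -0.7, 0.5]
finger_gap: 0.999
```

```bash
python3 -c "
from h import *
plan([.542,.135,.19],117,16,spin=-1)"
```

```text
t 2.7 pos [ 0.4346 -0.0838  0.212 ] yaw 59.92 down [ 0.0061 -0.0055 -1.    ] F [-0.28 -0.69  0.47] M [ 0.128 -0.158  0.006] gap 86.9 j [-0.37 -0.23  1.99 -0.    1.38 -1.41]
0 {"linear":[0.13,0.11,1.52],"twist":[-0.062,-0.000,0.000]}
1 {"linear":[0.13,0.01,1.52],"twist":[-0.062,-0.000,0.000]}
2 {"linear":[0.13,-0.08,1.52],"twist":[-0.062,-0.000,0.000]}
3 {"linear":[0.14,-0.18,1.51],"twist":[-0.062,-0.000,0.000]}
4 {"linear":[0.14,-0.27,1.50],"twist":[-0.062,-0.000,0.000]}
5 {"linear":[0.14,-0.37,1.48],"twist":[-0.062,-0.000,0.000]}
6 {"linear":[0.14,-0.46,1.45],"twist":[-0.062,-0.000,0.000]}
7 {"linear":[0.14,-0.55,1.42],"twist":[-0.062,-0.000,0.000]}
8 {"linear":[0.14,-0.63,1.39],"twist":[-0.062,-0.000,0.000]}
9 {"linear":[0.14,-0.72,1.34],"twist":[-0.062,-0.000,0.000]}
10 {"linear":[0.14,-0.80,1.30],"twist":[-0.062,-0.000,0.000]}
11 {"linear":[0.14,-0.88,1.24],"twist":[-0.062,-0.000,0.000]}
12 {"linear":[0.14,-0.96,1.19],"twist":[-0.062,-0.000,0.000]}
13 {"linear":[0.14,-1.03,1.12],"twist":[-0.062,-0.000,0.000]}
14 {"linear":[0.14,-1.10,1.06],"twist":[-0.062,-0.000,0.000]}
15 {"linear":[0.14,-1.16,0.99],"twist":[-0.062,-0.000,0.000]}
```

Emit:
move_arm:
  commands:
    - {"linear": [0.3,0.1,3.0],"twist": [-0.124,0,0]}
    - {"linear": [0.3,-0.2,3.0],"twist": [-0.124,0,0]}
    - {"linear": [0.3,-0.6,3.0],"twist": [-0.124,0,0]}
    - {"linear": [0.3,-1.0,2.9],"twist": [-0.124,0,0]}
    - {"linear": [0.3,-1.3,2.7],"twist": [-0.124,0,0]}
    - {"linear": [0.3,-1.7,2.5],"twist": [-0.124,0,0]}
    - {"linear": [0.3,-2.0,2.3],"twist": [-0.124,0,0]}
    - {"linear": [0.3,-2.3,2.0],"twist": [-0.124,0,0]}

```text
time: 3.5
position: [0.5485, 0.143, 0.1893]
eef_rot: [0.615, -0.357, -0.605, -0.357]
wrist_force: [0.5, 0.2, 1.0]
finger_gap: 0.997
```

```bash
python3 -c "
from h import *
plan([.542,.135,.14],117,7)"
```

```text
t 3.5 pos [0.5485 0.143  0.1893] yaw 119.3 down [ 0.0124 -0.0067 -0.9999] F [0.51 0.22 1.01] M [ 0.19  -0.097  0.015] gap 86.8 j [ 0.12  0.1   1.72 -0.01  1.31 -1.96]
0 {"linear":[0.70,0.14,-0.05],"twist":[0.006,-0.002,0.001]}
1 {"linear":[0.70,0.14,-0.05],"twist":[0.006,-0.002,0.001]}
2 {"linear":[0.70,0.14,-0.05],"twist":[0.006,-0.002,0.001]}
3 {"linear":[0.70,0.14,-0.05],"twist":[0.006,-0.002,0.001]}
4 {"linear":[0.70,0.14,-0.05],"twist":[0.006,-0.002,0.001]}
5 {"linear":[0.70,0.14,-0.06],"twist":[0.006,-0.002,0.001]}
6 {"linear":[0.70,0.14,-0.06],"twist":[0.006,-0.002,0.001]}
```

Emit:
move_arm:
  commands:
    - {"linear": [0.8,0.2,-0.1],"twist": [0.008,-0.003,0.001]}
    - {"linear": [0.8,0.2,-0.1],"twist": [0.008,-0.003,0.001]}
    - {"linear": [0.8,0.2,-0.1],"twist": [0.008,-0.003,0.001]}
    - {"linear": [0.8,0.1,-0.1],"twist": [0.008,-0.003,0.001]}
    - {"linear": [0.8,0.1,0],"twist": [0.008,-0.003,0.001]}
    - {"linear": [0.8,0.1,0],"twist": [0,0,0]}
    - {"linear": [0,0,0],"twist": [0,0,0]}
    - {"linear": [0,0,0],"twist": [0,0,0]}

```text
time: 4.3
position: [0.5414, 0.134, 0.1364]
eef_rot: [-0.6, 0.37, 0.603, 0.372]
wrist_force: [1.5, -1.1, 1.2]
finger_gap: 1.004
```

```bash
python3 -c "
from h import *
plan([.542,.135,.098],117,7)"
```

```text
t 4.3 pos [0.5414 0.134  0.1364] yaw 116.7 down [-0.0021  0.0047 -1.    ] F [ 1.53 -1.11  1.22] M [ 0.143 -0.118  0.002] gap 87.4 j [ 0.1   0.14  1.78  0.01  1.22 -1.94]
0 {"linear":[0.55,-0.01,0.01],"twist":[-0.001,0.001,0.000]}
1 {"linear":[0.55,-0.01,0.01],"twist":[-0.001,0.001,0.000]}
2 {"linear":[0.55,-0.01,0.01],"twist":[-0.001,0.001,0.000]}
3 {"linear":[0.55,-0.01,0.01],"twist":[-0.001,0.001,0.000]}
4 {"linear":[0.55,-0.01,0.01],"twist":[-0.001,0.001,0.000]}
5 {"linear":[0.55,-0.01,0.01],"twist":[-0.001,0.001,0.000]}
6 {"linear":[0.55,-0.01,0.01],"twist":[-0.001,0.001,0.000]}
```

Emit:
move_arm:
  commands:
    - {"linear": [0.7,0,0],"twist": [-0.002,0.002,0]}
    - {"linear": [0.7,0,0],"twist": [-0.002,0.002,0]}
    - {"linear": [0.7,0,0],"twist": [0,0,0]}
    - {"linear": [0.7,0,0],"twist": [0,0,0]}
    - {"linear": [0.6,0,0],"twist": [0,0,0]}
    - {"linear": [0.5,0,0],"twist": [0,0,0]}
    - {"linear": [0.1,0,0],"twist": [0,0,0]}
    - {"linear": [0,0,0],"twist": [0,0,0]}

```text
time: 5.1
position: [0.5417, 0.1344, 0.0932]
eef_rot: [0.603, -0.369, -0.603, -0.37]
wrist_force: [0.5, -0.4, -0.1]
finger_gap: 0.999
```

```bash
python3 -c "
from h import *
plan([.542,.135,.0957],117,1);save('g1',np.hstack([camera('top')[130:250,150:310],camera('side')[220:340,180:340]]),None,2.4)"
```

```text
t 5.1 pos [0.5417 0.1344 0.0932] yaw 116.98 down [ 7.e-04  1.e-03 -1.e+00] F [ 0.54 -0.42 -0.09] M [ 0.134 -0.083  0.028] gap 86.9 j [ 0.1   0.19  1.81  0.    1.14 -1.94]
0 {"linear":[-0.25,-0.05,0.04],"twist":[-0.000,0.001,0.001]}
```

View pics/g1.png

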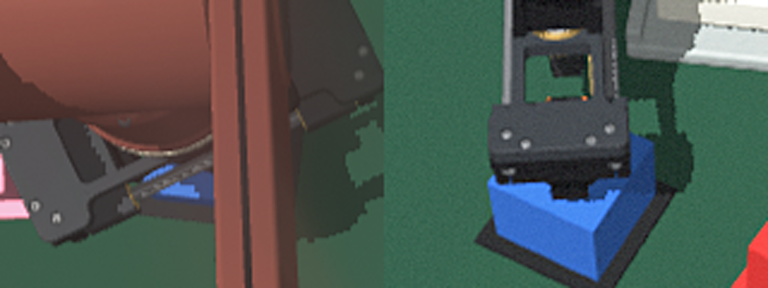

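The gripper straddles the handle over the blue stand (in the crop the handle shows between the fingers). The tips are at z 0.068, slightly below the guard top, so I'll raise 3 mm before closing.

Emit:
move_arm:
  commands:
    - {"linear": [-0.3,0,0],"twist": [0,0,0]}
    - {"linear": [0,0,0],"twist": [0,0,0]}
    - {"linear": [0,0,0],"twist": [0,0,0]}
    - {"linear": [0,0,0],"twist": [0,0,0]}
    - {"linear": [0,0,0],"twist": [0,0,0]}
    - {"linear": [0,0,0],"twist": [0,0,0]}
    - {"linear": [0,0,0],"twist": [0,0,0]}
    - {"linear": [0,0,0],"twist": [0,0,0]}

```text
time: 6.0
position: [0.543, 0.1345, 0.0984]
eef_rot: [0.604, -0.368, -0.602, -0.371]
wrist_force: [-0.2, -0.6, 0.8]
finger_gap: 1.003
```

```bash
python3 -c "
from h import *
plan([.542,.135,.0957],117,1)"
```

```text
t 6.0 pos [0.543  0.1345 0.0984] yaw 116.98 down [ 0.0039  0.0013 -1.    ] F [-0.21 -0.6   0.83] M [ 0.089 -0.077 -0.027] gap 87.3 j [ 0.1   0.18  1.81  0.    1.15 -1.94]
0 {"linear":[0.27,0.07,0.09],"twist":[-0.000,-0.001,0.004]}
```

Emit:
move_arm:
  claw: 3.2
  squeeze: 8
  commands:
    - {"linear": [0.0,0.0,0],"twist": [0,0,0]}
    - {"linear": [0,0,0],"twist": [0,0,0]}
    - {"linear": [0,0,0],"twist": [0,0,0]}
    - {"linear": [0,0,0],"twist": [0,0,0]}
    - {"linear": [0,0,0],"twist": [0,0,0]}
    - {"linear": [0,0,0],"twist": [0,0,0]}
    - {"linear": [0,0,0],"twist": [0,0,0]}
    - {"linear": [0,0,0],"twist": [0,0,0]}

```text
time: 6.8
position: [0.5428, 0.1345, 0.0982]
eef_rot: [0.604, -0.369, -0.602, -0.371]
wrist_force: [0.7, -0.2, -0.6]
finger_gap: 0.399
```

```bash
python3 -c "
from h import *
plan([.542,.135,.0957],117,1)"
```

```text
t 6.8 pos [0.5428 0.1345 0.0982] yaw 116.99 down [ 0.0035  0.0012 -1.    ] F [ 0.69 -0.24 -0.56] M [ 0.104 -0.13   0.04 ] gap 34.7 j [ 0.1   0.18  1.81  0.    1.15 -1.94]
0 {"linear":[0.25,0.05,0.08],"twist":[-0.000,-0.001,0.004]}
```

Emit:
move_arm:
  claw: 0
  squeeze: 6
  commands:
    - {"linear": [0.1,0.05,0.0],"twist": [0,0,0.004]}
    - {"linear": [0.05,0,0],"twist": [0,0,0]}
    - {"linear": [0.05,0,0],"twist": [0,0,0]}
    - {"linear": [0.05,0,0],"twist": [0,0,0]}
    - {"linear": [0.05,0,0],"twist": [0,0,0]}
    - {"linear": [0.05,0,0],"twist": [0,0,0]}
    - {"linear": [0.05,0,0],"twist": [0,0,0]}
    - {"linear": [0,0,0],"twist": [0,0,0]}

```text
time: 7.6
position: [0.5422, 0.1345, 0.0969]
eef_rot: [-0.603, 0.37, 0.603, 0.369]
wrist_force: [-0.6, -0.5, -0.8]
finger_gap: 0.305
```

```bash
python3 -c "
from h import *
plan([.542,.135,.0957],117,1)"
```

```text
t 7.6 pos [0.5422 0.1345 0.0969] yaw 117.01 down [-9.e-04 -8.e-04 -1.e+00] F [-0.56 -0.49 -0.78] M [ 0.133 -0.103  0.008] gap 26.5 j [ 0.1   0.19  1.81 -0.    1.15 -1.94]
0 {"linear":[0.12,-0.00,0.05],"twist":[0.000,-0.000,-0.001]}
```

Emit:
move_arm:
  commands:
    - {"linear": [0.08,0,0.0],"twist": [0,0,0]}
    - {"linear": [0.08,0,0],"twist": [0,0,0]}
    - {"linear": [0.08,0,0],"twist": [0,0,0]}
    - {"linear": [0.08,0,0],"twist": [0,0,0]}
    - {"linear": [0.06,0,0],"twist": [0,0,0]}
    - {"linear": [0.06,0,0],"twist": [0,0,0]}
    - {"linear": [0.05,0,0],"twist": [0,0,0]}
    - {"linear": [0.05,0,0],"twist": [0,0,0]}

```text
time: 8.4
position: [0.5424, 0.1346, 0.0967]
eef_rot: [-0.603, 0.37, 0.603, 0.369]
wrist_force: [-2.5, 0.1, 5.8]
finger_gap: 0.298
```

```bash
python3 -c "
from h import *
plan([.542,.135,.0957],117,1)"
```

```text
t 8.4 pos [0.5424 0.1346 0.0967] yaw 117.03 down [-0.001  -0.0012 -1.    ] F [-2.5   0.15  5.8 ] M [0.137 0.446 0.005] gap 26.0 j [ 0.1   0.19  1.81 -0.    1.15 -1.94]
0 {"linear":[0.09,0.02,0.06],"twist":[0.001,-0.001,-0.001]}
```

Emit:
move_arm:
  commands:
    - {"linear": [0.1,0,0.0],"twist": [0,0,0]}
    - {"linear": [0.12,0,0],"twist": [0,0,0]}
    - {"linear": [0.14,0,0],"twist": [0,0,0]}
    - {"linear": [0.16,0,0],"twist": [0,0,0]}
    - {"linear": [0.16,0,0],"twist": [0,0,0]}
    - {"linear": [0.16,0,0],"twist": [0,0,0]}
    - {"linear": [0.16,0,0],"twist": [0,0,0]}
    - {"linear": [0.16,0,0],"twist": [0,0,0]}

```text
time: 9.2
position: [0.5449, 0.1359, 0.0927]
eef_rot: [0.604, -0.368, -0.602, -0.37]
wrist_force: [-3.3, -0.1, 8.5]
finger_gap: 0.3
```

```bash
python3 -c "
from h import *
plan([.542,.135,.0957],117,1)"
```

```text
t 9.2 pos [0.5449 0.1359 0.0927] yaw 117.05 down [ 4.1e-03  7.0e-04 -1.0e+00] F [-3.26 -0.14  8.5 ] M [ 0.197  0.475 -0.078] gap 26.1 j [ 0.1   0.19  1.81  0.    1.14 -1.94]
0 {"linear":[-0.30,0.29,0.05],"twist":[0.001,-0.001,0.004]}
```

Emit:
move_arm:
  commands:
    - {"linear": [0.0,0.15,0.05],"twist": [0,0,0.004]}
    - {"linear": [0.0,0.1,0],"twist": [0,0,0]}
    - {"linear": [0.1,0.05,0],"twist": [0,0,0]}
    - {"linear": [0.1,0,0],"twist": [0,0,0]}
    - {"linear": [0.1,0,0],"twist": [0,0,0]}
    - {"linear": [0.1,0,0],"twist": [0,0,0]}
    - {"linear": [0.1,0,0],"twist": [0,0,0]}
    - {"linear": [0.1,0,0],"twist": [0,0,0]}

```text
time: 10.0
position: [0.5435, 0.1355, 0.0919]
eef_rot: [0.604, -0.368, -0.602, -0.37]
wrist_force: [-3.8, -0.3, 8.2]
finger_gap: 0.298
```

```bash
python3 -c "
from h import *
plan([.542,.135,.0957],117,1)
for i in range(4): camera('side');st()"
```

```text
t 10.0 pos [0.5435 0.1355 0.0919] yaw 117.06 down [ 3.7e-03 -1.0e-04 -1.0e+00] F [-3.81 -0.28  8.19] M [ 0.125  0.571 -0.037] gap 26.0 j [ 0.1   0.19  1.81 -0.    1.13 -1.94]
0 {"linear":[-0.38,0.15,0.02],"twist":[0.001,-0.002,0.003]}
t 10.05 pos [0.5434 0.1355 0.0919] yaw 117.06 down [ 3.7e-03 -1.0e-04 -1.0e+00] F [-3.82  0.42  8.4 ] M [ 0.164  0.513 -0.081] gap 26.2 j [ 0.1   0.19  1.81 -0.    1.13 -1.94]
t 10.1 pos [0.5435 0.1355 0.0919] yaw 117.06 down [ 3.7e-03 -2.0e-04 -1.0e+00] F [-3.8  -0.27  8.05] M [ 0.151  0.465 -0.069] gap 25.9 j [ 0.1   0.19  1.81 -0.    1.13 -1.94]
t 10.15 pos [0.5435 0.1355 0.0919] yaw 117.06 down [ 3.7e-03 -1.0e-04 -1.0e+00] F [-3.4  -0.73  8.14] M [ 0.193  0.528 -0.034] gap 26.1 j [ 0.1   0.19  1.81 -0.    1.13 -1.94]
t 10.2 pos [0.5435 0.1355 0.0919] yaw 117.06 down [ 3.7e-03 -1.0e-04 -1.0e+00] F [-3.38  0.05  8.03] M [ 0.208  0.58  -0.006] gap 25.8 j [ 0.1   0.19  1.81 -0.    1.13 -1.94]
```

```bash
python3 -c "
from h import *
save('g2',camera('side'),(210,215,310,345),5)
for P in ([.542,.135,.064],[.542,.135,.07],[.542,.135,.121]): print(proj('side',P))"
```

```text
(np.float64(257.04516913023724), np.float64(286.90680871794837))
(np.float64(256.7970794219155), np.float64(284.66153636923906))
(np.float64(254.58263900531654), np.float64(264.62031068160434))
```

View pics/g2.png

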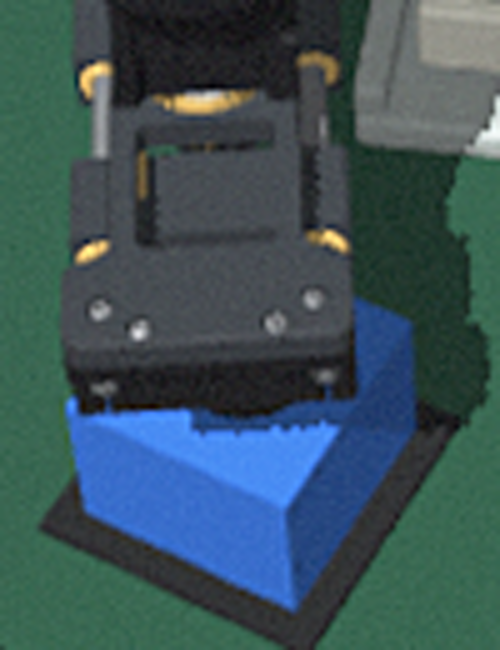

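The side crop shows the fingers around the handle above the blue stand, but the guard line is hidden. The force stayed at about 8 N while the tool slid down, so this is pad friction. I'll continue down until the force steps up.

Emit:
move_arm:
  commands:
    - {"linear": [0.15,0.1,0.05],"twist": [0,0,0]}
    - {"linear": [0.15,0,0],"twist": [0,0,0]}
    - {"linear": [0.15,0,0],"twist": [0,0,0]}
    - {"linear": [0.15,0,0],"twist": [0,0,0]}
    - {"linear": [0.15,0,0],"twist": [0,0,0]}
    - {"linear": [0.15,0,0],"twist": [0,0,0]}
    - {"linear": [0.15,0,0],"twist": [0,0,0]}
    - {"linear": [0.15,0,0],"twist": [0,0,0]}

```text
time: 11.05
position: [0.5453, 0.1364, 0.0885]
eef_rot: [0.606, -0.367, -0.6, -0.371]
wrist_force: [-3.4, 0.5, 8.6]
finger_gap: 0.3
```

```bash
python3 -c "
from h import *
plan([.542,.135,.0957],117,1)"
```

```text
t 11.05 pos [0.5453 0.1364 0.0885] yaw 117.07 down [ 0.0099  0.0016 -0.9999] F [-3.44  0.47  8.62] M [ 0.229  0.562 -0.046] gap 26.1 j [ 0.1   0.19  1.82  0.    1.12 -1.94]
0 {"linear":[-0.72,0.35,0.02],"twist":[0.001,-0.003,0.010]}
```

```bash
python3 -c "
from h import *
d=np.array([np.cos(np.radians(117)),np.sin(np.radians(117))]);n=np.array([-d[1],d[0]])
c=np.array([.5435,.1355])
for h in (.095,.058):
  for z in (.137,.145,.155): print(h,z,[np.round(proj('side',[*(c+d*h+n*s),z]),1).tolist() for s in(-.0375,0,.0375)])
save('g3',np.hstack([camera('side')[200:330,200:320],camera('top')[130:260,170:290]]),None,3.3)
"
```

```text
0.095 0.137 [[225.8, 314.8], [253.7, 313.1], [281.4, 311.3]]
0.095 0.145 [[225.2, 311.5], [253.3, 309.8], [281.2, 308.1]]
0.095 0.155 [[224.4, 307.4], [252.8, 305.7], [280.9, 304.0]]
0.058 0.137 [[226.2, 292.2], [253.3, 290.6], [280.2, 289.0]]
0.058 0.145 [[225.6, 288.9], [252.9, 287.3], [280.0, 285.7]]
0.058 0.155 [[224.9, 284.7], [252.4, 283.1], [279.8, 281.5]]
```

View pics/g3.png

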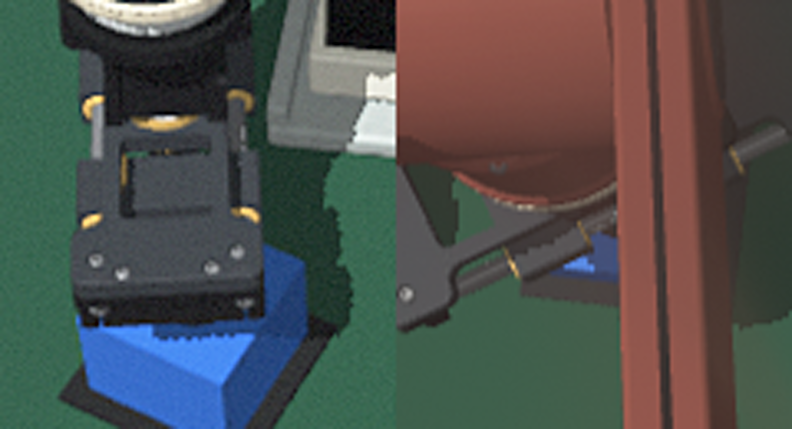

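Emit:
move_arm:
  claw: 4.0
  commands:
    - {"linear": [0,0,0],"twist": [0,0,0]}
    - {"linear": [0,0,0],"twist": [0,0,0]}
    - {"linear": [0,0,0],"twist": [0,0,0.005]}
    - {"linear": [-0.1,0.1,0],"twist": [0,-0.002,0.005]}
    - {"linear": [-0.1,0.1,0],"twist": [0,0,0]}
    - {"linear": [0,0.1,0],"twist": [0,0,0]}
    - {"linear": [0,0,0],"twist": [0,0,0]}
    - {"linear": [0,0,0],"twist": [0,0,0]}

```text
time: 11.95
position: [0.5416, 0.1344, 0.0891]
eef_rot: [-0.603, 0.37, 0.603, 0.368]
wrist_force: [-1.1, 0.6, 0.2]
finger_gap: 0.461
```

```bash
python3 -c "
from h import *
plan([.542,.135,.092],117,1)"
```

```text
t 11.95 pos [0.5416 0.1344 0.0891] yaw 117.06 down [-0.0024 -0.0021 -1.    ] F [-1.05  0.59  0.18] M [ 0.188 -0.178 -0.026] gap 40.1 j [ 0.1   0.2   1.81 -0.    1.14 -1.94]
0 {"linear":[-0.29,-0.06,0.04],"twist":[0.001,-0.001,-0.003]}
```

With the gap at 40 mm the force is zero, so nothing touches the guard yet. This lets me probe for the guard without pad friction.

Emit:
move_arm:
  claw: 3.2
  commands:
    - {"linear": [0.06,0,0],"twist": [0,0,-0.003]}
    - {"linear": [0.08,0,0],"twist": [0,0,0]}
    - {"linear": [0.08,0,0],"twist": [0,0,0]}
    - {"linear": [0.08,0,0],"twist": [0,0,0]}
    - {"linear": [0.08,0,0],"twist": [0,0,0]}
    - {"linear": [0.08,0,0],"twist": [0,0,0]}
    - {"linear": [0.08,0,0],"twist": [0,0,0]}
    - {"linear": [0.08,0,0],"twist": [0,0,0]}

```text
time: 12.75
position: [0.5416, 0.1344, 0.0824]
eef_rot: [0.603, -0.369, -0.603, -0.369]
wrist_force: [-0.7, 0.6, -0.4]
finger_gap: 0.369
```

```bash
python3 -c "
from h import *
plan([.542,.135,.092],117,1)"
```

```text
t 12.75 pos [0.5416 0.1344 0.0824] yaw 117.06 down [ 6.e-04 -6.e-04 -1.e+00] F [-0.66  0.61 -0.41] M [ 0.118 -0.084  0.008] gap 32.1 j [ 0.1   0.2   1.82 -0.    1.12 -1.94]
0 {"linear":[-0.96,-0.06,0.04],"twist":[0.001,-0.001,0.000]}
```

Emit:
move_arm:
  commands:
    - {"linear": [0.06,0,0],"twist": [0,0,0]}
    - {"linear": [0.06,0,0],"twist": [0,0,0]}
    - {"linear": [0.06,0,0],"twist": [0,0,0]}
    - {"linear": [0.06,0,0],"twist": [0,0,0]}
    - {"linear": [0.06,0,0],"twist": [0,0,0]}
    - {"linear": [0.06,0,0],"twist": [0,0,0]}
    - {"linear": [0.06,0,0],"twist": [0,0,0]}
    - {"linear": [0.06,0,0],"twist": [0,0,0]}

```text
time: 13.55
position: [0.5416, 0.1344, 0.0771]
eef_rot: [0.603, -0.369, -0.603, -0.369]
wrist_force: [0.5, -0.9, -0.8]
finger_gap: 0.373
```

```bash
python3 -c "
from h import *
plan([.542,.135,.092],117,1)
save('g4',camera('side'),(200,200,320,340),4)"
```

```text
t 13.55 pos [0.5416 0.1344 0.0771] yaw 117.06 down [ 6.e-04 -6.e-04 -1.e+00] F [ 0.54 -0.9  -0.83] M [ 0.183 -0.132  0.011] gap 32.4 j [ 0.1   0.21  1.82 -0.    1.11 -1.94]
0 {"linear":[-1.49,-0.06,0.04],"twist":[0.001,-0.001,0.000]}
```

View pics/g4.png

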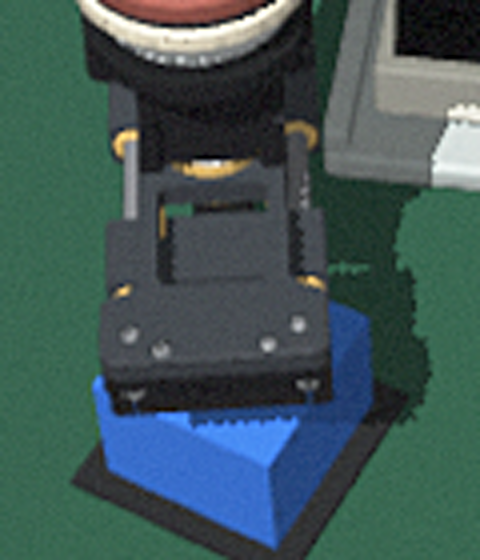

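```bash
python3 -c "
from h import *
for s in ((283,289),(283,292),(282,275)): print(s,tri(ray('top',174,231),ray('side',*s)))
A=camera('top');B=camera('side')
save('g5',np.hstack([A[110:270,110:330],B[190:350,190:350]]),None,2.1)
st()
d=np.array([np.cos(np.radians(117)),np.sin(np.radians(117))]);n=np.array([-d[1],d[0]])
c=np.array([.5416,.1344])
for z in(.12,.14,.16,.18):print(z,[(np.round(proj('top',[*(c+d*.095+n*s),z]),0).tolist(),np.round(proj('side',[*(c+d*.095+n*s),z]),0).tolist()) for s in(-.0375,.0375)])
"
```

```text
(283, 289) (array([0.46682223, 0.1986322 , 0.18442925]), np.float64(0.0033318123842590503))
(283, 292) (array([0.46679985, 0.19973293, 0.17913183]), np.float64(0.0038882795151259962))
(282, 275) (array([0.46752811, 0.19387047, 0.20839827]), np.float64(0.00046303513705442905))
t 13.7 pos [0.5416 0.1344 0.0771] yaw 117.06 down [ 5.e-04 -6.e-04 -1.e+00] F [-0.8  -0.65  0.39] M [ 0.142 -0.108  0.066] gap 32.0 j [ 0.1   0.21  1.82 -0.    1.11 -1.94]
0.12 [([159.0, 186.0], [229.0, 321.0]), ([183.0, 236.0], [283.0, 318.0])]
0.14 [([155.0, 184.0], [227.0, 313.0]), ([179.0, 235.0], [283.0, 310.0])]
0.16 [([151.0, 182.0], [226.0, 305.0]), ([176.0, 235.0], [282.0, 302.0])]
0.18 [([147.0, 179.0], [224.0, 297.0]), ([172.0, 234.0], [282.0, 293.0])]
```

View pics/g5.png

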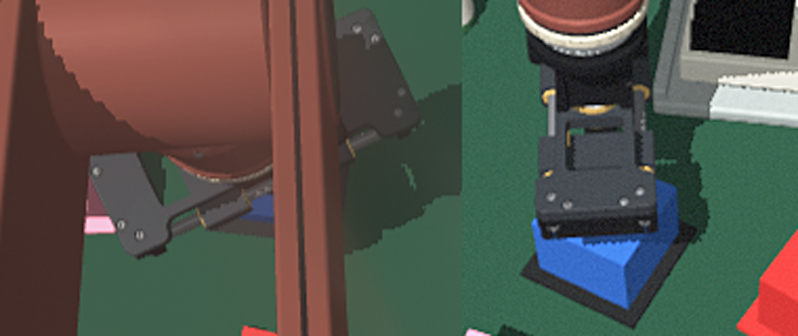

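Emit:
move_arm:
  commands:
    - {"linear": [-0.4,0,0.05],"twist": [0,0,0]}
    - {"linear": [-0.4,0,0],"twist": [0,0,0]}
    - {"linear": [-0.2,0,0],"twist": [0,0,0]}
    - {"linear": [0,0,0],"twist": [0,0,0]}
    - {"linear": [0,0,0],"twist": [0,0,0]}
    - {"linear": [0,0,0],"twist": [0,0,0]}
    - {"linear": [0,0,0],"twist": [0,0,0]}
    - {"linear": [0,0,0],"twist": [0,0,0]}

```text
time: 14.5
position: [0.5416, 0.1349, 0.0885]
eef_rot: [0.604, -0.369, -0.603, -0.369]
wrist_force: [0.3, 0.8, 0.1]
finger_gap: 0.366
```

```bash
python3 -c "
from h import *
plan([.542,.135,.089],117,1)"
```

```text
t 14.5 pos [0.5416 0.1349 0.0885] yaw 117.07 down [ 1.3e-03 -5.0e-04 -1.0e+00] F [0.31 0.77 0.11] M [ 0.083 -0.158  0.03 ] gap 31.8 j [ 0.1   0.19  1.82 -0.    1.13 -1.94]
0 {"linear":[-0.05,-0.04,-0.01],"twist":[0.001,-0.001,0.001]}
```

Emit:
move_arm:
  claw: 0
  squeeze: 50
  commands:
    - {"linear": [0,0,0],"twist": [0,0,0]}
    - {"linear": [0,0,0],"twist": [0,0,0]}
    - {"linear": [0,0,0],"twist": [0,0,0]}
    - {"linear": [0,0,0],"twist": [0,0,0]}
    - {"linear": [-0.3,0,0],"twist": [0,0,0]}
    - {"linear": [-0.5,0,0],"twist": [0,0,0]}
    - {"linear": [-0.5,0,0],"twist": [0,0,0]}
    - {"linear": [-0.5,0,0],"twist": [0,0,0]}

```text
time: 15.3
position: [0.5404, 0.1349, 0.106]
eef_rot: [-0.603, 0.37, 0.603, 0.369]
wrist_force: [0.6, 0.3, -1.9]
finger_gap: 0.298
```

```bash
python3 -c "
from h import *
plan([.542,.135,.25],117,8)"
```

```text
t 15.3 pos [0.5404 0.1349 0.106 ] yaw 117.06 down [-1.7e-03 -6.0e-04 -1.0e+00] F [ 0.6   0.26 -1.87] M [ 0.223 -0.23  -0.009] gap 26.0 j [ 0.1   0.17  1.81 -0.    1.17 -1.94]
0 {"linear":[-1.80,-0.02,-0.01],"twist":[0.000,0.000,-0.000]}
1 {"linear":[-1.80,-0.02,-0.01],"twist":[0.000,0.000,-0.000]}
2 {"linear":[-1.80,-0.02,-0.01],"twist":[0.000,0.000,-0.000]}
3 {"linear":[-1.80,-0.02,-0.01],"twist":[0.000,0.000,-0.000]}
4 {"linear":[-1.80,-0.02,-0.01],"twist":[0.000,0.000,-0.000]}
5 {"linear":[-1.80,-0.02,-0.01],"twist":[0.000,0.000,-0.000]}
6 {"linear":[-1.80,-0.02,-0.01],"twist":[0.000,0.000,-0.000]}
7 {"linear":[-1.80,-0.02,-0.01],"twist":[0.000,0.000,-0.000]}
```

Emit:
move_arm:
  commands:
    - {"linear": [-1.2,0,0],"twist": [0,0,0]}
    - {"linear": [-1.5,0,0],"twist": [0,0,0]}
    - {"linear": [-1.8,0,0],"twist": [0,0,0]}
    - {"linear": [-1.8,0,0],"twist": [0,0,0]}
    - {"linear": [-1.8,0,0],"twist": [0,0,0]}
    - {"linear": [-1.8,0,0],"twist": [0,0,0]}
    - {"linear": [-1.8,0,0],"twist": [0,0,0]}
    - {"linear": [-1.0,0,0],"twist": [0,0,0]}

```text
time: 16.1
position: [0.5397, 0.1345, 0.2467]
eef_rot: [0.603, -0.37, -0.603, -0.369]
wrist_force: [-0.1, -0.3, -1.8]
finger_gap: 0.298
```

```bash
python3 -c "
from h import *
st();save('g6',camera('side'),(190,120,330,330),2.8)"
```

```text
t 16.1 pos [0.5397 0.1345 0.2467] yaw 117.07 down [ 2.0e-04 -1.4e-03 -1.0e+00] F [-0.11 -0.34 -1.84] M [ 0.139 -0.074  0.034] gap 25.9 j [ 0.1   0.04  1.67 -0.    1.43 -1.94]
```

View pics/g6.png

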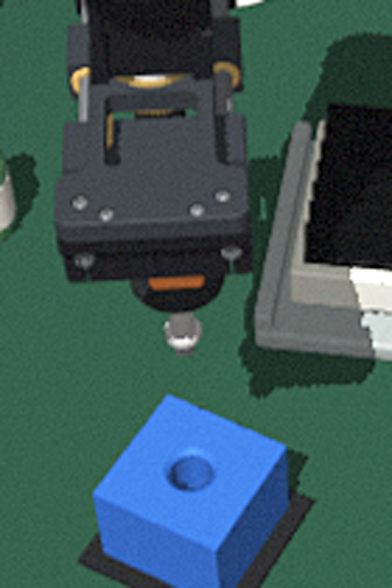

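The side crop shows the driver held upright and clear of the stand, with the bit's end at about (255,245) px, the guard at (253,223) and the empty stand mouth at (258,288). Next I'll work out the heights along the tool axis from the rows.

```bash
python3 -c "
from h import *
o=st();x,y,z0=o['position']
for z in np.arange(.12,.27,.01): print(round(z,3),np.round(proj('side',[x,y,z]),1))
print('mouth',at_z('side',257.9,287.9,.064))
B=camera('side');print(B[205:252,253:258].mean(1).astype(int).tolist())"
```

```text
t 16.15 pos [0.5405 0.1346 0.2483] yaw 117.07 down [ 0.0027 -0.0012 -1.    ] F [1.26 0.96 0.72] M [ 0.118 -0.118  0.044] gap 25.3 j [ 0.1   0.04  1.67 -0.    1.43 -1.94]
0.12 [255.6 265.2]
0.13 [255.2 261. ]
0.14 [254.7 256.8]
0.15 [254.3 252.5]
0.16 [253.8 248.2]
0.17 [253.3 243.7]
0.18 [252.8 239.2]
0.19 [252.3 234.6]
0.2 [251.8 229.9]
0.21 [251.3 225.1]
0.22 [250.8 220.2]
0.23 [250.2 215.3]
0.24 [249.7 210.2]
0.25 [249.1 205. ]
0.26 [248.6 199.7]
0.27 [248.  194.4]
mouth [0.53995941 0.13617525 0.064     ]
[[29, 29, 34], [34, 33, 37], [27, 27, 31], [19, 18, 22], [25, 25, 28], [26, 25, 28], [34, 31, 34], [34, 33, 37], [30, 30, 35], [28, 29, 29], [32, 32, 36], [21, 28, 34], [80, 51, 37], [145, 80, 42], [164, 91, 46], [169, 91, 44], [124, 70, 38], [25, 25, 26], [21, 26, 28], [28, 29, 30], [29, 30, 30], [28, 28, 28], [29, 31, 32], [27, 26, 29], [18, 18, 19], [73, 73, 74], [113, 112, 110], [119, 117, 117], [114, 114, 113], [116, 115, 114], [114, 114, 112], [115, 115, 114], [113, 112, 113], [121, 120, 118], [155, 155, 153], [233, 232, 230], [233, 230, 229], [182, 180, 179], [119, 117, 118], [87, 87, 90], [81, 87, 85], [54, 89, 74], [51, 100, 77], [57, 101, 80], [54, 100, 78], [54, 98, 78], [55, 100, 80]]
```

```bash
python3 -c "
from h import *
x,y,z0=.5405,.1346,.2483
u=np.array([-.51,.86])
for z in np.arange(.15,.26,.01): print(round(z,3),*[np.round(proj('side',[x+r*u[0],y+r*u[1],z])[1],1) for r in(.0025,.0045,.013,.023)])
B=camera('side');print(B[222:234,246:262].sum(2).tolist())"
```

```text
0.15 253.9 255.0 259.6 265.1
0.16 249.5 250.6 255.3 260.8
0.17 245.1 246.2 250.8 256.4
0.18 240.6 241.6 246.3 251.9
0.19 235.9 237.0 241.7 247.4
0.2 231.3 232.4 237.1 242.7
0.21 226.5 227.6 232.3 238.0
0.22 221.6 222.7 227.4 233.1
0.23 216.6 217.7 222.5 228.2
0.24 211.6 212.7 217.4 223.1
0.25 206.4 207.5 212.3 218.0
0.26 201.1 202.2 207.0 212.8
[[271, 230, 238, 235, 236, 249, 230, 216, 240, 225, 228, 220, 218, 235, 202, 100], [162, 121, 114, 91, 130, 126, 76, 77, 80, 74, 80, 73, 49, 65, 72, 83], [70, 76, 93, 52, 64, 61, 99, 84, 54, 91, 72, 77, 73, 109, 92, 67], [91, 92, 92, 78, 72, 76, 99, 91, 95, 98, 69, 83, 96, 95, 77, 84], [90, 88, 92, 84, 102, 93, 67, 73, 58, 90, 80, 78, 95, 66, 90, 86], [80, 73, 88, 94, 76, 89, 90, 96, 88, 108, 86, 94, 81, 89, 95, 76], [64, 108, 70, 76, 110, 94, 95, 93, 71, 62, 86, 73, 85, 85, 61, 69], [49, 57, 64, 81, 56, 84, 77, 60, 73, 99, 81, 62, 62, 69, 100, 163], [86, 77, 41, 63, 73, 53, 56, 44, 34, 44, 54, 74, 135, 172, 209, 224], [201, 178, 195, 157, 217, 174, 164, 220, 221, 283, 289, 269, 239, 237, 250, 233], [243, 263, 239, 223, 311, 316, 321, 331, 329, 359, 369, 344, 274, 231, 224, 239], [237, 232, 231, 209, 314, 356, 370, 362, 375, 357, 343, 334, 299, 278, 241, 225]]
```

Guard top ≈0.2305, so driver_grip is about 7 mm above the TCP and the bit's end is about 78 mm below it (bit length ≈85 mm). Before going to the screw I'll refine its pose by fitting its 19×19×17 mm head to both first pictures.

```bash
cat > fit.py <<'E'
from h import *
from scipy.optimize import minimize
S=8;im={}
for c,(u0,v0) in (('top',(408,236)),('side',(354,168))):
    I=cv2.imread('pics/%s0.png'%c)[v0:v0+30,u0:u0+30].astype(float)
    b,g,r=I[...,0],I[...,1],I[...,2]
    sc=np.clip(((r-b)-25)/50,0,1)*(r>g)          # brass: red over blue
    sc[(g>r*.98)]=0
    im[c]=(sc,u0,v0)
    print(c);print('\n'.join(''.join('%2d'%(9*x) for x in row) for row in sc[4:26,4:26]))
def ren(c,q):
    x,y,z,w=q;_,u0,v0=im[c];m=np.zeros((30*S,30*S),np.uint8)
    P=[]
    for k in range(4):
        a=w+np.pi/4+k*np.pi/2
        for h in(0,-.017):
            u,v=proj(c,[x+.0095*2**.5*np.cos(a),y+.0095*2**.5*np.sin(a),z+h]);P.append([(u-u0+.5)*S,(v-v0+.5)*S])
    H=cv2.convexHull(np.array(P,np.float32)).reshape(-1,2)
    cv2.fillConvexPoly(m,np.round(H*16).astype(np.int32),1,shift=4)
    return m.reshape(30,S,30,S).mean((1,3))
def cost(q,cs=('top','side')):
    q=np.array(q)*[.001,.001,.001,.0175]+[.453,-.129,.0975,0]
    return sum(((ren(c,q)-im[c][0])**2).sum() for c in cs)
for cs in (('top','side'),):
    best=min((minimize(cost,[dx,dy,0,w],args=(cs,),method='Nelder-Mead',options=dict(initial_simplex=np.array([[dx,dy,0,w]]+[[dx,dy,0,w]]*4)+np.vstack([np.zeros(4),np.diag([2,2,2,6])]))) for dx in(0,) for dy in(-1,1) for w in(5,12,20)),key=lambda r:r.fun)
    print(cs,best.x,best.fun)
    for w in range(0,31,3): print(w,[round(cost([*best.x[:3],w],(c,)),2) for c in('top','side')])
E
python3 fit.py
```

```text
top
 0 0 0 0 0 0 0 0 0 0 0 0 0 0 0 0 0 0 0 0 0 0
 0 0 0 0 0 0 0 0 0 0 0 0 0 0 0 0 0 0 0 0 0 0
 0 0 0 0 0 0 0 0 0 0 0 0 0 0 0 0 0 0 0 0 0 0
 0 0 0 0 0 0 0 0 0 0 0 0 0 0 0 2 3 7 0 0 0 0
 0 0 0 0 0 0 0 0 0 1 4 6 9 9 9 9 9 9 0 0 0 0
 0 0 0 0 0 1 4 6 9 9 9 9 9 9 9 9 9 9 0 0 0 0
 0 0 1 2 9 9 9 9 9 9 9 9 9 9 9 9 9 9 7 0 0 0
 0 0 6 9 9 9 9 9 9 9 9 9 9 9 9 9 9 9 9 0 0 0
 0 0 4 9 9 9 9 9 9 7 7 9 6 9 9 9 9 9 9 0 0 0
 0 0 1 8 9 9 9 9 6 6 6 6 6 9 9 9 9 9 9 0 0 0
 0 0 0 7 9 9 9 9 9 6 6 6 6 9 9 8 9 9 9 7 0 0
 0 0 0 4 9 9 9 9 9 6 6 6 6 9 9 9 9 9 9 9 0 0
 0 0 0 3 9 9 9 9 9 7 7 7 6 9 9 9 9 9 9 9 0 0
 0 0 0 0 8 9 9 9 9 8 7 6 6 9 9 8 7 9 9 9 5 0
 0 0 0 0 7 9 9 9 9 8 6 4 4 9 8 9 9 9 9 9 9 0
 0 0 0 0 4 9 9 9 9 9 5 7 9 9 9 9 9 9 9 9 9 0
 0 0 0 0 4 9 9 9 9 9 9 9 9 9 9 9 9 9 9 9 4 0
 0 0 0 0 0 8 9 9 9 9 9 9 9 9 9 9 6 4 1 2 0 0
 0 0 0 0 0 8 9 9 9 9 9 9 2 0 0 1 0 0 0 0 0 0
 0 0 0 0 0 0 0 4 0 0 0 0 0 0 0 0 0 0 0 0 0 0
 0 0 0 0 0 0 0 0 0 0 0 0 0 0 0 0 0 0 0 0 0 0
 0 0 0 0 0 0 0 0 0 0 0 0 0 0 0 0 0 0 0 0 0 0
side
 0 0 0 0 0 0 0 0 0 0 0 0 0 0 0 0 0 0 0 0 0 0
 0 0 0 0 0 0 0 0 0 0 0 0 0 0 0 0 0 0 0 0 0 0
 0 0 0 0 0 
[... 1772 characters left out ...]
                             **options)
    fxcc = func(xcc)
    fx = function(np.copy(x), *(wrapper_args + args))
  File "fit.py", line 23, in cost
    return sum(((ren(c,q)-im[c][0])**2).sum() for c in cs)
  File "fit.py", line 23, in <genexpr>
    return sum(((ren(c,q)-im[c][0])**2).sum() for c in cs)
                 ~~~^^^^^
  File "fit.py", line 17, in ren
    u,v=proj(c,[x+.0095*2**.5*np.cos(a),y+.0095*2**.5*np.sin(a),z+h]);P.append([(u-u0+.5)*S,(v-v0+.5)*S])
        ~~~~^^^^^^^^^^^^^^^^^^^^^^^^^^^^^^^^^^^^^^^^^^^^^^^^^^^^^^^^^
  File "h.py", line 14, in proj
    p=camera_params(c);T=np.linalg.inv(np.array(p['world_from_camera']))
ValueError: time passes only in moves, steps and waits
```

```bash
sed -i 's/^from rig import \*/from rig import *\nimport functools, rig\ncamera_params=functools.lru_cache(None)(rig.camera_params)/' h.py
sed -i '/print(c);print/d' fit.py; python3 fit.py
```

```text
('top', 'side') [ 0.11800465 -0.77428236 -2.21003518 15.5396164 ] 11.711333203125001
0 [np.float64(27.93), np.float64(27.65)]
3 [np.float64(21.98), np.float64(23.0)]
6 [np.float64(16.89), np.float64(17.7)]
9 [np.float64(12.03), np.float64(12.45)]
12 [np.float64(7.61), np.float64(8.83)]
15 [np.float64(6.44), np.float64(5.96)]
18 [np.float64(8.57), np.float64(6.2)]
21 [np.float64(13.58), np.float64(9.28)]
24 [np.float64(19.62), np.float64(14.25)]
27 [np.float64(26.34), np.float64(19.65)]
30 [np.float64(32.8), np.float64(25.03)]
```

The fit is clear: screw top centre (0.4531, −0.1298, 0.0953), yaw 15.5°, with both views agreeing. Next I'll move to hover at yaw 105.5°.

```bash
python3 -c "
from h import *
plan([.4531,-.1298,.215],105.5,8)"
```

```text
t 16.25 pos [0.5395 0.1346 0.2447] yaw 117.07 down [-8.0e-04 -1.4e-03 -1.0e+00] F [-0.03  0.35 -1.09] M [ 0.12  -0.071 -0.026] gap 25.2 j [ 0.1   0.04  1.68 -0.    1.43 -1.94]
0 {"linear":[0.38,2.47,-2.45],"twist":[0.025,-0.000,-0.000]}
1 {"linear":[0.38,2.40,-2.51],"twist":[0.025,-0.000,-0.000]}
2 {"linear":[0.38,2.34,-2.57],"twist":[0.025,-0.000,-0.000]}
3 {"linear":[0.37,2.27,-2.63],"twist":[0.025,-0.000,-0.000]}
4 {"linear":[0.37,2.21,-2.69],"twist":[0.025,-0.000,-0.000]}
5 {"linear":[0.37,2.14,-2.74],"twist":[0.025,-0.000,-0.000]}
6 {"linear":[0.37,2.07,-2.79],"twist":[0.025,-0.000,-0.000]}
7 {"linear":[0.37,2.00,-2.85],"twist":[0.025,-0.000,-0.000]}
```

Emit:
move_arm:
  commands:
    - {"linear": [0.1,2.4,-2.4],"twist": [0.025,0,0]}
    - {"linear": [0.1,2.4,-2.5],"twist": [0.025,0,0]}
    - {"linear": [0.1,2.3,-2.6],"twist": [0.025,0,0]}
    - {"linear": [0.2,2.2,-2.6],"twist": [0.025,0,0]}
    - {"linear": [0.2,2.1,-2.6],"twist": [0.025,0,0]}
    - {"linear": [0.3,2.1,-2.7],"twist": [0.025,0,0]}
    - {"linear": [0.2,2.0,-2.7],"twist": [0.025,0,0]}
    - {"linear": [0.2,1.5,-2.0],"twist": [0.025,0,0]}

```text
time: 17.05
position: [0.4487, -0.1202, 0.2198]
eef_rot: [-0.557, 0.431, 0.569, 0.424]
wrist_force: [0.7, 0.1, -2.1]
finger_gap: 0.299
```

```bash
python3 -c "
from h import *
plan([.4531,-.1298,.205],105.5,6)"
```

```text
t 17.05 pos [ 0.4487 -0.1202  0.2198] yaw 105.59 down [-0.0183  0.0028 -0.9998] F [ 0.71  0.12 -2.08] M [ 0.073 -0.166  0.009] gap 26.0 j [-0.43 -0.16  1.91 -0.01  1.4  -2.27]
0 {"linear":[0.24,-0.03,-0.18],"twist":[0.000,0.001,-0.003]}
1 {"linear":[0.24,-0.03,-0.18],"twist":[0.000,0.001,-0.003]}
2 {"linear":[0.25,-0.03,-0.17],"twist":[0.000,0.001,-0.003]}
3 {"linear":[0.25,-0.03,-0.17],"twist":[0.000,0.001,-0.003]}
4 {"linear":[0.25,-0.03,-0.17],"twist":[0.000,0.001,-0.003]}
5 {"linear":[0.25,-0.03,-0.17],"twist":[0.000,0.001,-0.003]}
```

Emit:
move_arm:
  commands:
    - {"linear": [0.5,0,-0.3],"twist": [0,0.001,-0.006]}
    - {"linear": [0.5,-0.1,-0.3],"twist": [0,0.001,-0.005]}
    - {"linear": [0.5,-0.1,-0.2],"twist": [0,0.001,-0.005]}
    - {"linear": [0.4,0,-0.2],"twist": [0,0,-0.003]}
    - {"linear": [0.3,0,-0.1],"twist": [0,0,0]}
    - {"linear": [0.1,0,0],"twist": [0,0,0]}
    - {"linear": [0,0,0],"twist": [0,0,0]}
    - {"linear": [0,0,0],"twist": [0,0,0]}

```text
time: 17.85
position: [0.4514, -0.1286, 0.1903]
eef_rot: [-0.56, 0.426, 0.567, 0.429]
wrist_force: [-0.2, 0.3, -2.4]
finger_gap: 0.293
```

```bash
python3 -c "
from h import *
plan([.4531,-.1298,.195],105.5,1)
B=camera('side');save('h1',B,(340,130,400,210),7.5)
o=observe();print([np.round(proj('side',[*o['position'][:2],o['position'][2]-d]),1) for d in(.017,.075,.08,.085)],proj('side',[.4531,-.1298,.0953]))"
```

```text
t 17.85 pos [ 0.4514 -0.1286  0.1903] yaw 105.62 down [-0.0052  0.0095 -0.9999] F [-0.2   0.34 -2.38] M [ 0.108 -0.15  -0.007] gap 25.5 j [-0.45 -0.13  1.94  0.01  1.34 -2.3 ]
0 {"linear":[-0.47,-0.13,-0.16],"twist":[0.002,0.011,-0.002]}
[array([373.5, 144.3]), array([370.6, 170.1]), array([370.3, 172.2]), array([370.1, 174.3])] (np.float64(368.91726180990133), np.float64(177.8481183908192))
```

View pics/h1.png

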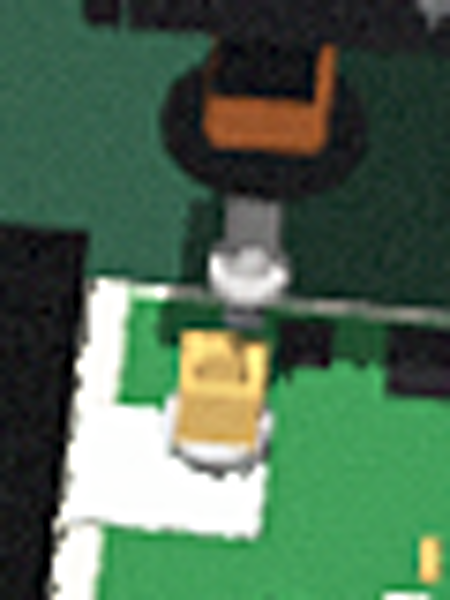

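The crop shows the bit's tip at (371.6,177) px just above the screw head, whose top centre is at (369.4,178). The finger ends a few mm above the guard. The bit must move about +2 mm in x, which matches going to x = 0.453, and I'll level the tool too.

Emit:
move_arm:
  commands:
    - {"linear": [0.1,-0.05,-0.05],"twist": [0.002,0.011,-0.002]}
    - {"linear": [0.1,-0.1,-0.1],"twist": [0,0,0]}
    - {"linear": [0.1,0,0],"twist": [0,0,0]}
    - {"linear": [0.1,0,0],"twist": [0,0,0]}
    - {"linear": [0.1,0,0],"twist": [0,0,0]}
    - {"linear": [0,0,0],"twist": [0,0,0]}
    - {"linear": [0,0,0],"twist": [0,0,0]}
    - {"linear": [0,0,0],"twist": [0,0,0]}

```text
time: 18.7
position: [0.4539, -0.1299, 0.1857]
eef_rot: [0.564, -0.428, -0.562, -0.428]
wrist_force: [0.3, -0.5, -0.4]
finger_gap: 0.294
```

```bash
python3 -c "
from h import *
plan([.4531,-.1298,.178],105.5,1)"
```

```text
t 18.7 pos [ 0.4539 -0.1299  0.1857] yaw 105.5 down [ 0.0016 -0.0021 -1.    ] F [ 0.31 -0.47 -0.41] M [ 0.17  -0.109  0.015] gap 25.6 j [-0.45 -0.13  1.95 -0.    1.32 -2.29]
0 {"linear":[0.77,0.07,0.03],"twist":[-0.000,-0.002,0.001]}
```

Emit:
move_arm:
  commands:
    - {"linear": [0.12,0.06,0.02],"twist": [0,-0.002,0.001]}
    - {"linear": [0.12,0,0],"twist": [0,0,0]}
    - {"linear": [0.12,0,0],"twist": [0,0,0]}
    - {"linear": [0.12,0,0],"twist": [0,0,0]}
    - {"linear": [0.12,0,0],"twist": [0,0,0]}
    - {"linear": [0.12,0,0],"twist": [0,0,0]}
    - {"linear": [0.12,0,0],"twist": [0,0,0]}
    - {"linear": [0.1,0,0],"twist": [0,0,0]}

```text
time: 19.5
position: [0.4532, -0.1299, 0.1756]
eef_rot: [0.563, -0.428, -0.563, -0.428]
wrist_force: [-0.1, -0.2, -1.1]
finger_gap: 0.293
```

```bash
python3 -c "
from h import *
plan([.4531,-.1298,.168],105.5,1)"
```

```text
t 19.5 pos [ 0.4532 -0.1299  0.1756] yaw 105.49 down [ 2.e-04 -3.e-04 -1.e+00] F [-0.14 -0.19 -1.12] M [ 0.139 -0.063 -0.016] gap 25.5 j [-0.45 -0.12  1.96 -0.    1.3  -2.29]
0 {"linear":[0.76,0.01,0.01],"twist":[-0.000,-0.000,0.000]}
```

Emit:
move_arm:
  commands:
    - {"linear": [0.08,0,0],"twist": [0,0,0]}
    - {"linear": [0.08,0,0],"twist": [0,0,0]}
    - {"linear": [0.08,0,0],"twist": [0,0,0]}
    - {"linear": [0.08,0,0],"twist": [0,0,0]}
    - {"linear": [0.08,0,0],"twist": [0,0,0]}
    - {"linear": [0.08,0,0],"twist": [0,0,0]}
    - {"linear": [0.08,0,0],"twist": [0,0,0]}
    - {"linear": [0.08,0,0],"twist": [0,0,0]}

```text
time: 20.3
position: [0.454, -0.1292, 0.1701]
eef_rot: [0.563, -0.427, -0.562, -0.429]
wrist_force: [0.1, 1.8, -0.6]
finger_gap: 0.294
```

```bash
python3 -c "
from h import *
plan([.4531,-.1298,.168],105.5,1)"
```

```text
t 20.3 pos [ 0.454  -0.1292  0.1701] yaw 105.49 down [ 2.e-03  9.e-04 -1.e+00] F [ 0.1   1.8  -0.56] M [ 0.575 -0.125  0.014] gap 25.6 j [-0.45 -0.11  1.97  0.    1.28 -2.29]
0 {"linear":[0.21,0.10,-0.03],"twist":[-0.000,0.000,0.002]}
```

Emit:
move_arm:
  commands:
    - {"linear": [0.08,0,0.03],"twist": [0,0,0]}
    - {"linear": [0.08,0,0.03],"twist": [0,0,0]}
    - {"linear": [0.08,0,0],"twist": [0,0,0]}
    - {"linear": [0.08,0,0],"twist": [0,0,0]}
    - {"linear": [0.08,0,0],"twist": [0,0,0]}
    - {"linear": [0.08,0,0],"twist": [0,0,0]}
    - {"linear": [0.08,0,0],"twist": [0,0,0]}
    - {"linear": [0.08,0,0],"twist": [0,0,0]}

```text
time: 21.1
position: [0.4537, -0.1289, 0.1621]
eef_rot: [0.563, -0.428, -0.562, -0.428]
wrist_force: [-0.4, 0.5, -1.0]
finger_gap: 0.297
```

```bash
python3 -c "
from h import *
plan([.4531,-.1298,.168],105.5,1)"
```

```text
t 21.1 pos [ 0.4537 -0.1289  0.1621] yaw 105.49 down [ 1.7e-03  2.0e-04 -1.0e+00] F [-0.38  0.53 -1.01] M [ 0.244 -0.262 -0.024] gap 25.8 j [-0.45 -0.1   1.98  0.    1.27 -2.29]
0 {"linear":[-0.59,0.08,-0.07],"twist":[-0.000,-0.000,0.002]}
```

The TCP is at 0.162 with no vertical force, so the bit is entering the recess. I'll continue down to feel the shoulder.

Emit:
move_arm:
  commands:
    - {"linear": [0.06,0,0],"twist": [0,0,0]}
    - {"linear": [0.06,0,0],"twist": [0,0,0]}
    - {"linear": [0.06,0,0],"twist": [0,0,0]}
    - {"linear": [0.06,0,0],"twist": [0,0,0]}
    - {"linear": [0.06,0,0],"twist": [0,0,0]}
    - {"linear": [0.06,0,0],"twist": [0,0,0]}
    - {"linear": [0.06,0,0],"twist": [0,0,0]}
    - {"linear": [0.06,0,0],"twist": [0,0,0]}

```text
time: 21.9
position: [0.4543, -0.1291, 0.1608]
eef_rot: [0.564, -0.427, -0.562, -0.428]
wrist_force: [-2.6, 2.6, 5.6]
finger_gap: 0.294
```

```bash
python3 -c "
from h import *
plan([.4531,-.1298,.168],105.5,1)"
```

```text
t 21.9 pos [ 0.4543 -0.1291  0.1608] yaw 105.51 down [ 2.7e-03 -3.0e-04 -1.0e+00] F [-2.56  2.64  5.65] M [ 0.593  0.517 -0.022] gap 25.6 j [-0.44 -0.1   1.98  0.    1.26 -2.29]
0 {"linear":[-0.72,0.13,-0.04],"twist":[0.000,-0.001,0.003]}
```

Emit:
move_arm:
  commands:
    - {"linear": [0.07,0.05,0.04],"twist": [0,-0.001,0.002]}
    - {"linear": [0.08,0.03,0.02],"twist": [0,0,0]}
    - {"linear": [0.09,0,0],"twist": [0,0,0]}
    - {"linear": [0.1,0,0],"twist": [0,0,0]}
    - {"linear": [0.1,0,0],"twist": [0,0,0]}
    - {"linear": [0.1,0,0],"twist": [0,0,0]}
    - {"linear": [0.1,0,0],"twist": [0,0,0]}
    - {"linear": [0.1,0,0],"twist": [0,0,0]}

```text
time: 22.7
position: [0.4545, -0.129, 0.1604]
eef_rot: [0.564, -0.428, -0.562, -0.428]
wrist_force: [-2.0, 2.0, 8.9]
finger_gap: 0.297
```

```bash
python3 -c "
from h import *
plan([.4531,-.1298,.168],105.5,1)"
```

```text
t 22.7 pos [ 0.4545 -0.129   0.1604] yaw 105.54 down [ 0.003  -0.0013 -1.    ] F [-2.02  2.04  8.93] M [0.65  0.718 0.026] gap 25.9 j [-0.44 -0.1   1.98  0.    1.26 -2.29]
0 {"linear":[-0.76,0.15,-0.04],"twist":[0.001,-0.002,0.003]}
```

Emit:
move_arm:
  commands:
    - {"linear": [0.11,0.04,0.02],"twist": [0,-0.001,0.003]}
    - {"linear": [0.12,0.03,0.02],"twist": [0,0,0]}
    - {"linear": [0.13,0.02,0],"twist": [0,0,0]}
    - {"linear": [0.14,0,0],"twist": [0,0,0]}
    - {"linear": [0.14,0,0],"twist": [0,0,0]}
    - {"linear": [0.14,0,0],"twist": [0,0,0]}
    - {"linear": [0.14,0,0],"twist": [0,0,0]}
    - {"linear": [0.14,0,0],"twist": [0,0,0]}

```text
time: 23.5
position: [0.4549, -0.129, 0.1599]
eef_rot: [0.564, -0.428, -0.562, -0.427]
wrist_force: [-4.0, 3.7, 11.8]
finger_gap: 0.293
```

```bash
python3 -c "
from h import *
plan([.4531,-.1298,.168],105.5,1)"
```

```text
t 23.5 pos [ 0.4549 -0.129   0.1599] yaw 105.58 down [ 0.0024 -0.0023 -1.    ] F [-3.96  3.68 11.84] M [ 0.867  1.076 -0.032] gap 25.5 j [-0.44 -0.1   1.98 -0.    1.26 -2.29]
0 {"linear":[-0.81,0.19,-0.03],"twist":[0.001,-0.003,0.002]}
```

Emit:
move_arm:
  commands:
    - {"linear": [0.15,0.04,0.05],"twist": [0,-0.002,0.002]}
    - {"linear": [0.16,0.04,0.05],"twist": [0,0,0]}
    - {"linear": [0.17,0.04,0.05],"twist": [0,0,0]}
    - {"linear": [0.17,0.04,0.05],"twist": [0,0,0]}
    - {"linear": [0.17,0.04,0.05],"twist": [0,0,0]}
    - {"linear": [0.17,0.04,0.05],"twist": [0,0,0]}
    - {"linear": [0.17,0.04,0.05],"twist": [0,0,0]}
    - {"linear": [0.17,0.04,0.05],"twist": [0,0,0]}

```text
time: 24.3
position: [0.4543, -0.1285, 0.1599]
eef_rot: [0.567, -0.428, -0.559, -0.427]
wrist_force: [-3.0, 1.3, 12.4]
finger_gap: 0.297
```

```bash
python3 -c "
from h import *
plan([.4531,-.1298,.168],105.5,1)"
```

```text
t 24.3 pos [ 0.4543 -0.1285  0.1599] yaw 105.62 down [ 0.0082 -0.0073 -0.9999] F [-3.    1.33 12.36] M [ 0.718  0.974 -0.082] gap 25.9 j [-0.44 -0.11  1.98 -0.    1.26 -2.28]
0 {"linear":[-0.81,0.14,-0.10],"twist":[0.002,-0.009,0.006]}
```

Emit:
move_arm:
  commands:
    - {"linear": [0.18,-0.03,0.02],"twist": [0,-0.009,0.006]}
    - {"linear": [0.19,0,0.02],"twist": [0,-0.003,0.003]}
    - {"linear": [0.19,0.01,0.02],"twist": [0,-0.002,0.002]}
    - {"linear": [0.19,0.01,0.02],"twist": [0,-0.001,0.001]}
    - {"linear": [0.19,0.01,0.02],"twist": [0,-0.001,0.001]}
    - {"linear": [0.19,0.01,0.02],"twist": [0,-0.001,0.001]}
    - {"linear": [0.19,0.01,0.02],"twist": [0,-0.001,0.001]}
    - {"linear": [0.19,0.01,0.02],"twist": [0,-0.001,0.001]}

```text
time: 25.1
position: [0.4558, -0.1293, 0.1596]
eef_rot: [-0.561, 0.429, 0.566, 0.426]
wrist_force: [-5.0, 2.6, 15.2]
finger_gap: 0.295
```

```bash
python3 -c "
from h import *
plan([.4549,-.1290,.16],105.5,1)"
```

```text
t 25.1 pos [ 0.4558 -0.1293  0.1596] yaw 105.67 down [-0.008   0.0012 -1.    ] F [-5.05  2.57 15.19] M [ 0.826  1.253 -0.006] gap 25.7 j [-0.44 -0.09  1.97 -0.    1.27 -2.28]
0 {"linear":[-0.04,0.08,0.05],"twist":[0.003,0.003,-0.007]}
```

N ≈ 16.6 N, which is about 1.2 mm of housing travel. Now I'll turn clockwise at a steady push, checking after each call.

Emit:
move_arm:
  commands:
    - {"linear": [0.19,0.04,0.02],"twist": [0.08,0.002,-0.004]}
    - {"linear": [0.19,0.04,0.01],"twist": [0.08,0,-0.001]}
    - {"linear": [0.19,0.04,0.01],"twist": [0.08,0,0]}
    - {"linear": [0.19,0.04,0],"twist": [0.08,0,0]}
    - {"linear": [0.19,0.04,0],"twist": [0.08,0,0]}
    - {"linear": [0.19,0.04,0],"twist": [0.08,0,0]}
    - {"linear": [0.19,0.04,0],"twist": [0.08,0,0]}
    - {"linear": [0.19,0.04,-0.01],"twist": [0.08,0,0]}

```text
time: 25.9
position: [0.4547, -0.1298, 0.1591]
eef_rot: [-0.395, 0.587, 0.393, 0.587]
wrist_force: [-4.6, 2.7, 13.6]
finger_gap: 0.297
```

```bash
python3 -c "
from h import *
plan([.4549,-.1290,.16],68,1)"
```

```text
t 25.9 pos [ 0.4547 -0.1298  0.1591] yaw 67.72 down [ 0.0021 -0.003  -1.    ] F [-4.64  2.65 13.64] M [0.831 1.052 0.009] gap 25.8 j [-0.44 -0.1   1.98 -0.    1.26 -1.62]
0 {"linear":[-0.09,0.01,0.08],"twist":[-0.005,-0.002,0.003]}
```

Emit:
move_arm:
  commands:
    - {"linear": [0.2,0.02,0.0],"twist": [0.08,-0.002,0.002]}
    - {"linear": [0.205,0.02,-0.01],"twist": [0.08,0,0.001]}
    - {"linear": [0.205,0.02,-0.01],"twist": [0.08,0,0]}
    - {"linear": [0.205,0.02,-0.02],"twist": [0.08,0,0]}
    - {"linear": [0.205,0.02,-0.02],"twist": [0.08,0,0]}
    - {"linear": [0.205,0.02,-0.02],"twist": [0.08,0,0]}
    - {"linear": [0.205,0.02,-0.02],"twist": [0.08,0,0]}
    - {"linear": [0.205,0.02,-0.02],"twist": [0.08,0,0]}

```text
time: 26.7
position: [0.4548, -0.1307, 0.1584]
eef_rot: [-0.182, 0.682, 0.179, 0.685]
wrist_force: [-5.6, 3.3, 15.2]
finger_gap: 0.296
```

```bash
python3 -c "
from h import *
plan([.4549,-.1290,.16],31,1)"
```

```text
t 26.7 pos [ 0.4548 -0.1307  0.1584] yaw 29.63 down [ 0.0043 -0.0035 -1.    ] F [-5.58  3.3  15.16] M [0.828 1.31  0.1  ] gap 25.7 j [-0.45 -0.1   1.98 -0.    1.26 -0.96]
0 {"linear":[-0.16,0.14,0.10],"twist":[-0.024,0.002,0.005]}
```

Emit:
move_arm:
  commands:
    - {"linear": [0.2,0.03,-0.03],"twist": [0.08,0.001,0.003]}
    - {"linear": [0.2,0.02,-0.04],"twist": [0.08,0,0.001]}
    - {"linear": [0.2,0.02,-0.04],"twist": [0.08,0,0]}
    - {"linear": [0.2,0.01,-0.04],"twist": [0.08,0,0]}
    - {"linear": [0.2,0.01,-0.05],"twist": [0.08,0,0]}
    - {"linear": [0.2,0.01,-0.05],"twist": [0.08,0,0]}
    - {"linear": [0.2,0,-0.05],"twist": [0.08,0,0]}
    - {"linear": [0.2,0,-0.05],"twist": [0.08,0,0]}

```text
time: 27.5
position: [0.4532, -0.1309, 0.1578]
eef_rot: [0.051, 0.703, -0.053, 0.707]
wrist_force: [-5.6, 3.1, 15.5]
finger_gap: 0.296
```

```bash
python3 -c "
from h import *
plan([.4540,-.1305,.16],-7,1)"
```

```text
t 27.5 pos [ 0.4532 -0.1309  0.1578] yaw -8.45 down [ 0.0059 -0.0028 -1.    ] F [-5.57  3.06 15.51] M [0.903 1.24  0.114] gap 25.8 j [-0.45 -0.1   1.98  0.    1.25 -0.3 ]
0 {"linear":[-0.22,0.05,0.07],"twist":[-0.025,0.006,0.002]}
```

Emit:
move_arm:
  commands:
    - {"linear": [0.2,-0.01,-0.04],"twist": [0.08,0.004,0.001]}
    - {"linear": [0.2,-0.01,-0.04],"twist": [0.08,0.001,0]}
    - {"linear": [0.2,-0.02,-0.04],"twist": [0.08,0,0]}
    - {"linear": [0.2,-0.02,-0.04],"twist": [0.08,0,0]}
    - {"linear": [0.2,-0.02,-0.04],"twist": [0.08,0,0]}
    - {"linear": [0.2,-0.02,-0.04],"twist": [0.08,0,0]}
    - {"linear": [0.2,-0.03,-0.03],"twist": [0.08,0,0]}
    - {"linear": [0.2,-0.03,-0.03],"twist": [0.08,0,0]}

```text
time: 28.3
position: [0.4524, -0.1303, 0.1571]
eef_rot: [0.28, 0.647, -0.279, 0.652]
wrist_force: [-5.6, 4.1, 14.5]
finger_gap: 0.296
```

```bash
python3 -c "
from h import *
plan([.4530,-.1305,.16],-46,1)"
```

```text
t 28.3 pos [ 0.4524 -0.1303  0.1571] yaw -46.54 down [ 6.3e-03 -8.0e-04 -1.0e+00] F [-5.61  4.1  14.45] M [0.98  1.279 0.1  ] gap 25.8 j [-0.45 -0.11  1.99  0.    1.25  0.36]
0 {"linear":[-0.29,0.03,0.06],"twist":[-0.009,0.005,-0.004]}
```

Emit:
move_arm:
  commands:
    - {"linear": [0.2,-0.03,-0.02],"twist": [0.077,0.003,-0.003]}
    - {"linear": [0.2,-0.03,-0.02],"twist": [0.077,0.001,0]}
    - {"linear": [0.2,-0.03,-0.02],"twist": [0.077,0,0]}
    - {"linear": [0.2,-0.03,-0.02],"twist": [0.077,0,0]}
    - {"linear": [0.2,-0.03,-0.02],"twist": [0.077,0,0]}
    - {"linear": [0.2,-0.03,-0.01],"twist": [0.077,0,0]}
    - {"linear": [0.2,-0.03,-0.01],"twist": [0.077,0,0]}
    - {"linear": [0.2,-0.04,-0.01],"twist": [0.05,0,0]}

```text
time: 29.1
position: [0.4523, -0.1295, 0.1565]
eef_rot: [0.464, 0.533, -0.461, 0.537]
wrist_force: [-3.7, 3.4, 14.8]
finger_gap: 0.293
```

```bash
python3 -c "
from h import *
plan([.4530,-.1295,.16],-82,1)"
```

```text
t 29.1 pos [ 0.4523 -0.1295  0.1565] yaw -81.62 down [ 6.6e-03  3.0e-04 -1.0e+00] F [-3.68  3.45 14.78] M [0.981 1.288 0.059] gap 25.5 j [-0.45 -0.11  1.99  0.    1.25  0.97]
0 {"linear":[-0.35,0.08,0.01],"twist":[0.007,0.001,-0.007]}
```

Turned 187° with 3.1 mm of descent under N ≈ 15–17 N throughout. Now I'll unload and withdraw straight up.

Emit:
move_arm:
  commands:
    - {"linear": [0.08,0,0],"twist": [-0.02,0,-0.003]}
    - {"linear": [0,0,0],"twist": [-0.01,0,-0.003]}
    - {"linear": [-0.1,0,0],"twist": [0,0,0]}
    - {"linear": [-0.15,0,0],"twist": [0,0,0]}
    - {"linear": [-0.2,0,0],"twist": [0,0,0]}
    - {"linear": [-0.2,0,0],"twist": [0,0,0]}
    - {"linear": [-0.3,0,0],"twist": [0,0,0]}
    - {"linear": [-0.3,0,0],"twist": [0,0,0]}

```text
time: 29.9
position: [0.4513, -0.1291, 0.1685]
eef_rot: [0.454, 0.542, -0.455, 0.541]
wrist_force: [0.5, -0.2, -1.0]
finger_gap: 0.296
```

```bash
python3 -c "
from h import *
plan([.4527,-.1298,.23],-82,8)"
```

```text
t 29.9 pos [ 0.4513 -0.1291  0.1685] yaw -79.97 down [-1.5e-03  1.0e-04 -1.0e+00] F [ 0.47 -0.16 -1.  ] M [ 0.009 -0.055  0.011] gap 25.8 j [-0.45 -0.11  1.97 -0.    1.28  0.95]
0 {"linear":[-0.77,0.01,0.01],"twist":[0.004,-0.000,0.000]}
1 {"linear":[-0.77,0.01,0.01],"twist":[0.004,-0.000,0.000]}
2 {"linear":[-0.77,0.01,0.01],"twist":[0.004,-0.000,0.000]}
3 {"linear":[-0.77,0.01,0.01],"twist":[0.004,-0.000,0.000]}
4 {"linear":[-0.77,0.02,0.01],"twist":[0.004,-0.000,0.000]}
5 {"linear":[-0.77,0.02,0.01],"twist":[0.004,-0.000,0.000]}
6 {"linear":[-0.77,0.02,0.01],"twist":[0.004,-0.000,0.000]}
7 {"linear":[-0.77,0.02,0.01],"twist":[0.004,-0.000,0.000]}
```

Emit:
move_arm:
  commands:
    - {"linear": [-0.6,0,0],"twist": [0,0,0]}
    - {"linear": [-0.8,0,0],"twist": [0,0,0]}
    - {"linear": [-1.0,0,0],"twist": [0,0,0]}
    - {"linear": [-1.0,0,0],"twist": [0,0,0]}
    - {"linear": [-1.0,0,0],"twist": [0,0,0]}
    - {"linear": [-1.0,0,0],"twist": [0,0,0]}
    - {"linear": [-0.8,0,0],"twist": [0,0,0]}
    - {"linear": [-0.5,0,0],"twist": [0,0,0]}

```text
time: 30.7
position: [0.4517, -0.1297, 0.243]
eef_rot: [0.454, 0.541, -0.455, 0.542]
wrist_force: [-0.4, 0.2, -1.6]
finger_gap: 0.297
```

```bash
python3 -c "
from h import *
camera('side')
plan([.540,.1347,.235],-80,12)
for q in('screw','screw_mouth'): print(q,[(round(r['conf'],2),np.round(r['box'],1).tolist()) for r in recognise(q,'side')])"
```

```text
t 30.75 pos [ 0.4521 -0.1298  0.2438] yaw -79.97 down [ 0.0013 -0.0022 -1.    ] F [ 0.49 -0.56 -1.48] M [ 0.001 -0.062  0.023] gap 25.5 j [-0.45 -0.18  1.88 -0.    1.43  0.95]
0 {"linear":[0.07,1.11,-2.04],"twist":[0.000,0.000,-0.000]}
1 {"linear":[0.07,1.11,-2.04],"twist":[0.000,0.000,-0.000]}
2 {"linear":[0.07,1.11,-2.04],"twist":[0.000,0.000,-0.000]}
3 {"linear":[0.07,1.11,-2.04],"twist":[0.000,0.000,-0.000]}
4 {"linear":[0.07,1.10,-2.04],"twist":[0.000,0.000,-0.000]}
5 {"linear":[0.07,1.10,-2.04],"twist":[0.000,0.000,-0.000]}
6 {"linear":[0.07,1.10,-2.04],"twist":[0.000,0.000,-0.000]}
7 {"linear":[0.07,1.10,-2.04],"twist":[0.000,0.000,-0.000]}
8 {"linear":[0.07,1.10,-2.04],"twist":[0.000,0.000,-0.000]}
9 {"linear":[0.07,1.10,-2.04],"twist":[0.000,0.000,-0.000]}
10 {"linear":[0.07,1.10,-2.04],"twist":[0.000,0.000,-0.000]}
11 {"linear":[0.07,1.10,-2.04],"twist":[0.000,0.000,-0.000]}
screw [(0.5, [367.8, 184.8, 17.0, 20.8])]
screw_mouth [(0.64, [371.4, 186.2, 18.3, 20.2])]
```

Emit:
move_arm:
  commands:
    - {"linear": [0,1.4,-2.6],"twist": [0,0,0]}
    - {"linear": [0,1.7,-3.2],"twist": [0,0,0]}
    - {"linear": [0,1.7,-3.2],"twist": [0,0,0]}
    - {"linear": [0,1.7,-3.2],"twist": [0,0,0]}
    - {"linear": [0,1.7,-3.2],"twist": [0,0,0]}
    - {"linear": [0,1.7,-3.2],"twist": [0,0,0]}
    - {"linear": [0,1.4,-2.6],"twist": [0,0,0]}
    - {"linear": [0,0.8,-1.4],"twist": [0,0,0]}

```text
time: 31.65
position: [0.531, 0.1207, 0.2347]
eef_rot: [0.453, 0.543, -0.459, 0.538]
wrist_force: [-0.5, -1.2, -1.7]
finger_gap: 0.293
```

```bash
python3 -c "
from h import *
plan([.540,.1347,.235],-80,4)"
```

```text
t 31.65 pos [0.531  0.1207 0.2347] yaw -80.36 down [-0.0102 -0.0017 -0.9999] F [-0.54 -1.24 -1.68] M [0.033 0.007 0.027] gap 25.5 j [ 0.08  0.03  1.71 -0.    1.42  1.48]
0 {"linear":[-0.01,0.28,-0.31],"twist":[-0.002,-0.000,0.003]}
1 {"linear":[-0.01,0.28,-0.31],"twist":[-0.002,-0.000,0.003]}
2 {"linear":[-0.01,0.28,-0.31],"twist":[-0.002,-0.000,0.003]}
3 {"linear":[-0.01,0.28,-0.31],"twist":[-0.002,-0.000,0.003]}
```

Emit:
move_arm:
  commands:
    - {"linear": [0.3,0.3,-0.3],"twist": [-0.002,0,0.003]}
    - {"linear": [0.8,0.3,-0.4],"twist": [-0.002,0,0.003]}
    - {"linear": [1.0,0.3,-0.3],"twist": [-0.002,0,0.003]}
    - {"linear": [1.2,0.2,-0.2],"twist": [0,0,0]}
    - {"linear": [1.0,0,0],"twist": [0,0,0]}
    - {"linear": [0.6,0,0],"twist": [0,0,0]}
    - {"linear": [0.2,0,0],"twist": [0,0,0]}
    - {"linear": [0,0,0],"twist": [0,0,0]}

```text
time: 32.45
position: [0.5373, 0.1332, 0.1744]
eef_rot: [0.452, 0.544, -0.457, 0.54]
wrist_force: [-0.0, 0.5, -1.2]
finger_gap: 0.293
```

```bash
python3 -c "
from h import *
plan([.540,.1347,.15],-80,1)
save('r1',camera('side'),(200,170,320,320),4)"
```

```text
t 32.45 pos [0.5373 0.1332 0.1744] yaw -80.02 down [-0.0088 -0.0019 -1.    ] F [-0.02  0.48 -1.16] M [ 0.031  0.026 -0.02 ] gap 25.5 j [ 0.1   0.09  1.75 -0.    1.3   1.5 ]
0 {"linear":[2.44,0.32,-0.10],"twist":[-0.000,0.000,0.009]}
```

View pics/r1.png

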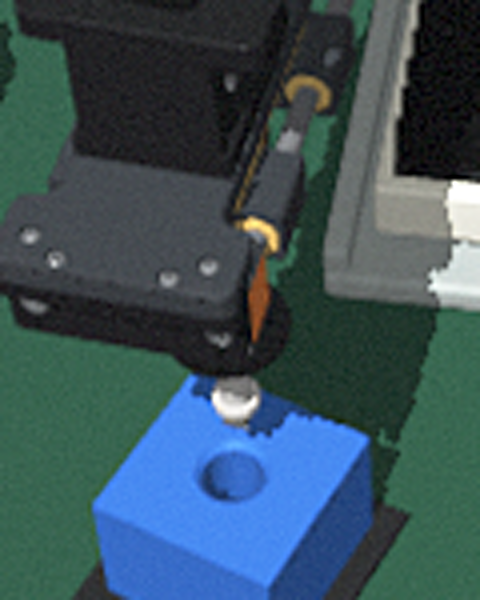

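The driver hangs over the stand: the shoulder is at crop (236,400) and the hole at (233,475). Projected down, it needs about +3 mm in x, which matches the planned correction.

Emit:
move_arm:
  commands:
    - {"linear": [0.1,0.15,-0.05],"twist": [0,0,0.005]}
    - {"linear": [0.2,0.15,-0.05],"twist": [0,0,0.004]}
    - {"linear": [0.3,0.05,0],"twist": [0,0,0]}
    - {"linear": [0.3,0,0],"twist": [0,0,0]}
    - {"linear": [0.3,0,0],"twist": [0,0,0]}
    - {"linear": [0.2,0,0],"twist": [0,0,0]}
    - {"linear": [0.1,0,0],"twist": [0,0,0]}
    - {"linear": [0,0,0],"twist": [0,0,0]}

```text
time: 33.3
position: [0.5422, 0.1351, 0.1603]
eef_rot: [0.456, 0.54, -0.454, 0.543]
wrist_force: [-0.0, 0.2, -1.4]
finger_gap: 0.296
```

```bash
python3 -c "
from h import *
plan([.540,.1347,.11],-80,8)"
```

```text
t 33.3 pos [0.5422 0.1351 0.1603] yaw -80.03 down [ 4.7e-03  1.0e-04 -1.0e+00] F [-0.04  0.22 -1.41] M [ 0.02   0.    -0.019] gap 25.8 j [ 0.1   0.11  1.77 -0.    1.26  1.5 ]
0 {"linear":[0.63,-0.03,-0.00],"twist":[-0.000,0.000,-0.001]}
1 {"linear":[0.63,-0.03,-0.00],"twist":[-0.000,0.000,-0.001]}
2 {"linear":[0.63,-0.03,-0.00],"twist":[-0.000,0.000,-0.001]}
3 {"linear":[0.63,-0.03,-0.00],"twist":[-0.000,0.000,-0.001]}
4 {"linear":[0.63,-0.03,-0.00],"twist":[-0.000,0.000,-0.001]}
5 {"linear":[0.63,-0.03,-0.00],"twist":[-0.000,0.000,-0.001]}
6 {"linear":[0.63,-0.03,-0.00],"twist":[-0.000,0.000,-0.001]}
7 {"linear":[0.63,-0.03,-0.00],"twist":[-0.000,0.000,-0.001]}
```

Emit:
move_arm:
  commands:
    - {"linear": [0.4,-0.15,0],"twist": [0,0,-0.004]}
    - {"linear": [0.5,-0.05,0],"twist": [0,0,0]}
    - {"linear": [0.5,0,0],"twist": [0,0,0]}
    - {"linear": [0.5,0,0],"twist": [0,0,0]}
    - {"linear": [0.5,0,0],"twist": [0,0,0]}
    - {"linear": [0.5,0,0],"twist": [0,0,0]}
    - {"linear": [0.4,0,0],"twist": [0,0,0]}
    - {"linear": [0.2,0,0],"twist": [0,0,0]}

```text
time: 34.1
position: [0.5399, 0.1346, 0.1219]
eef_rot: [0.454, 0.541, -0.455, 0.542]
wrist_force: [-0.2, -0.5, -1.6]
finger_gap: 0.297
```

```bash
python3 -c "
from h import *
plan([.540,.1347,.092],-80,8)"
```

```text
t 34.1 pos [0.5399 0.1346 0.1219] yaw -80.02 down [-1.e-04 -7.e-04 -1.e+00] F [-0.18 -0.46 -1.59] M [-0.001  0.029 -0.007] gap 25.8 j [ 0.1   0.15  1.8  -0.    1.19  1.5 ]
0 {"linear":[0.37,0.00,-0.00],"twist":[-0.000,0.000,0.000]}
1 {"linear":[0.37,0.00,-0.00],"twist":[-0.000,0.000,0.000]}
2 {"linear":[0.37,0.00,-0.00],"twist":[-0.000,0.000,0.000]}
3 {"linear":[0.37,0.00,-0.00],"twist":[-0.000,0.000,0.000]}
4 {"linear":[0.37,0.00,-0.00],"twist":[-0.000,0.000,0.000]}
5 {"linear":[0.37,0.00,-0.00],"twist":[-0.000,0.000,0.000]}
6 {"linear":[0.37,0.00,-0.00],"twist":[-0.000,0.000,0.000]}
7 {"linear":[0.37,0.00,-0.00],"twist":[-0.000,0.000,0.000]}
```

In the hole with no contact force. Continuing down.

Emit:
move_arm:
  commands:
    - {"linear": [0.4,0,0],"twist": [0,0,0]}
    - {"linear": [0.4,0,0],"twist": [0,0,0]}
    - {"linear": [0.4,0,0],"twist": [0,0,0]}
    - {"linear": [0.4,0,0],"twist": [0,0,0]}
    - {"linear": [0.4,0,0],"twist": [0,0,0]}
    - {"linear": [0.3,0,0],"twist": [0,0,0]}
    - {"linear": [0.2,0,0],"twist": [0,0,0]}
    - {"linear": [0.1,0,0],"twist": [0,0,0]}

```text
time: 34.9
position: [0.5401, 0.1346, 0.0937]
eef_rot: [0.455, 0.541, -0.455, 0.542]
wrist_force: [0.4, -0.0, -1.1]
finger_gap: 0.298
```

```bash
python3 -c "
from h import *
plan([.540,.1347,.0885],-80,8)"
```

```text
t 34.9 pos [0.5401 0.1346 0.0937] yaw -80.03 down [ 2.e-04 -7.e-04 -1.e+00] F [ 0.39 -0.   -1.08] M [-0.039  0.008  0.021] gap 25.9 j [ 0.1   0.18  1.82 -0.    1.14  1.5 ]
0 {"linear":[0.06,-0.00,-0.00],"twist":[-0.000,0.000,-0.000]}
1 {"linear":[0.06,-0.00,-0.00],"twist":[-0.000,0.000,-0.000]}
2 {"linear":[0.06,-0.00,-0.00],"twist":[-0.000,0.000,-0.000]}
3 {"linear":[0.06,-0.00,-0.00],"twist":[-0.000,0.000,-0.000]}
4 {"linear":[0.06,-0.00,-0.00],"twist":[-0.000,0.000,-0.000]}
5 {"linear":[0.06,-0.00,-0.00],"twist":[-0.000,0.000,-0.000]}
6 {"linear":[0.06,-0.00,-0.00],"twist":[-0.000,0.000,-0.000]}
7 {"linear":[0.06,-0.00,-0.00],"twist":[-0.000,0.000,-0.000]}
```

Emit:
move_arm:
  commands:
    - {"linear": [0.08,0,0],"twist": [0,0,0]}
    - {"linear": [0.08,0,0],"twist": [0,0,0]}
    - {"linear": [0.08,0,0],"twist": [0,0,0]}
    - {"linear": [0.07,0,0],"twist": [0,0,0]}
    - {"linear": [0.07,0,0],"twist": [0,0,0]}
    - {"linear": [0.07,0,0],"twist": [0,0,0]}
    - {"linear": [0.07,0,0],"twist": [0,0,0]}
    - {"linear": [0.07,0,0],"twist": [0,0,0]}

```text
time: 35.7
position: [0.5407, 0.1347, 0.0883]
eef_rot: [0.455, 0.541, -0.454, 0.542]
wrist_force: [-2.9, 0.2, 5.5]
finger_gap: 0.296
```

```bash
python3 -c "
from h import *
plan([.540,.1347,.0885],-80,8)"
```

```text
t 35.7 pos [0.5407 0.1347 0.0883] yaw -80.03 down [ 1.4e-03 -5.0e-04 -1.0e+00] F [-2.88  0.22  5.52] M [-0.029  0.526  0.031] gap 25.7 j [ 0.1   0.19  1.82 -0.    1.13  1.5 ]
0 {"linear":[-0.00,-0.01,-0.00],"twist":[-0.000,0.000,-0.000]}
1 {"linear":[-0.00,-0.01,-0.00],"twist":[-0.000,0.000,-0.000]}
2 {"linear":[-0.00,-0.01,-0.00],"twist":[-0.000,0.000,-0.000]}
3 {"linear":[-0.00,-0.01,-0.00],"twist":[-0.000,0.000,-0.000]}
4 {"linear":[-0.00,-0.01,-0.00],"twist":[-0.000,0.000,-0.000]}
5 {"linear":[-0.00,-0.01,-0.00],"twist":[-0.000,0.000,-0.000]}
6 {"linear":[-0.00,-0.01,-0.00],"twist":[-0.000,0.000,-0.000]}
7 {"linear":[-0.00,-0.01,-0.00],"twist":[-0.000,0.000,-0.000]}
```

Contact at z = 0.0883, exactly the height at which it was gripped, so the guard is on the stand. Releasing now, then straight up.

Emit:
move_arm:
  claw: 5.0
  commands:
    - {"linear": [0,0,0],"twist": [0,0,0]}
    - {"linear": [0,0,0],"twist": [0,0,0]}
    - {"linear": [0,0,0],"twist": [0,0,0]}
    - {"linear": [0,0,0],"twist": [0,0,0]}
    - {"linear": [0,0,0],"twist": [0,0,0]}
    - {"linear": [0,0,0],"twist": [0,0,0]}
    - {"linear": [-0.1,0,0],"twist": [0,0,0]}
    - {"linear": [-0.2,0,0],"twist": [0,0,0]}

```text
time: 36.5
position: [0.5415, 0.1348, 0.0921]
eef_rot: [0.455, 0.541, -0.454, 0.543]
wrist_force: [0.2, -1.2, 0.3]
finger_gap: 0.574
```

Emit:
move_arm:
  commands:
    - {"linear": [-0.5,0,0],"twist": [0,0,0]}
    - {"linear": [-1,0,0],"twist": [0,0,0]}
    - {"linear": [-2,0,0],"twist": [0,0,0]}
    - {"linear": [-2,0,0],"twist": [0,0,0]}
    - {"linear": [-2,0,0],"twist": [0,0,0]}
    - {"linear": [-2,0,0],"twist": [0,0,0]}
    - {"linear": [-2,0,0],"twist": [0,0,0]}
    - {"linear": [-1,0,0],"twist": [0,0,0]}

```text
time: 37.3
position: [0.5405, 0.1348, 0.2259]
eef_rot: [0.455, 0.541, -0.454, 0.543]
wrist_force: [1.5, -1.0, -0.3]
finger_gap: 0.575
```

```bash
python3 -c "
from h import *
plan([.30,-.45,.25],-80,16)"
```

```text
t 37.3 pos [0.5405 0.1348 0.2259] yaw -80.02 down [ 3.5e-03 -3.0e-04 -1.0e+00] F [ 1.47 -1.02 -0.33] M [ 0.049 -0.004 -0.029] gap 50.1 j [ 0.1   0.05  1.7  -0.    1.39  1.5 ]
0 {"linear":[-0.16,-2.11,3.34],"twist":[-0.000,0.000,-0.000]}
1 {"linear":[-0.15,-2.11,3.34],"twist":[-0.000,0.000,-0.000]}
2 {"linear":[-0.15,-2.11,3.34],"twist":[-0.000,0.000,-0.000]}
3 {"linear":[-0.15,-2.11,3.34],"twist":[-0.000,0.000,-0.000]}
4 {"linear":[-0.15,-2.11,3.34],"twist":[-0.000,0.000,-0.000]}
5 {"linear":[-0.15,-2.11,3.34],"twist":[-0.000,0.000,-0.000]}
6 {"linear":[-0.15,-2.11,3.34],"twist":[-0.000,0.000,-0.000]}
7 {"linear":[-0.15,-2.11,3.34],"twist":[-0.000,0.000,-0.000]}
8 {"linear":[-0.15,-2.11,3.34],"twist":[-0.000,0.000,-0.000]}
9 {"linear":[-0.15,-2.11,3.34],"twist":[-0.000,0.000,-0.000]}
10 {"linear":[-0.15,-2.11,3.34],"twist":[-0.000,0.000,-0.000]}
11 {"linear":[-0.15,-2.11,3.34],"twist":[-0.000,0.000,-0.000]}
12 {"linear":[-0.15,-2.11,3.34],"twist":[-0.000,0.000,-0.000]}
13 {"linear":[-0.15,-2.11,3.34],"twist":[-0.000,0.000,-0.000]}
14 {"linear":[-0.15,-2.11,3.34],"twist":[-0.000,0.000,-0.000]}
15 {"linear":[-0.15,-2.11,3.34],"twist":[-0.000,0.000,-0.000]}
```

Emit:
move_arm:
  commands:
    - {"linear": [-0.2,-2.1,3.3],"twist": [0,0,0]}
    - {"linear": [-0.2,-2.1,3.3],"twist": [0,0,0]}
    - {"linear": [-0.2,-2.1,3.3],"twist": [0,0,0]}
    - {"linear": [-0.2,-2.1,3.3],"twist": [0,0,0]}
    - {"linear": [-0.2,-2.1,3.3],"twist": [0,0,0]}
    - {"linear": [-0.1,-2.1,3.3],"twist": [0,0,0]}
    - {"linear": [-0.1,-2.1,3.3],"twist": [0,0,0]}
    - {"linear": [-0.1,-2.1,3.3],"twist": [0,0,0]}

```text
time: 38.1
position: [0.4195, -0.1598, 0.2435]
eef_rot: [0.455, 0.54, -0.449, 0.547]
wrist_force: [0.9, -0.3, 0.8]
finger_gap: 0.576
```

Emit:
move_arm:
  commands:
    - {"linear": [-0.1,-2.1,3.3],"twist": [0,0,0]}
    - {"linear": [-0.1,-2.1,3.3],"twist": [0,0,0]}
    - {"linear": [-0.1,-2.1,3.3],"twist": [0,0,0]}
    - {"linear": [-0.1,-2.1,3.3],"twist": [0,0,0]}
    - {"linear": [-0.1,-2.1,3.3],"twist": [0,0,0]}
    - {"linear": [-0.1,-2.1,3.3],"twist": [0,0,0]}
    - {"linear": [-0.1,-1.5,2.3],"twist": [0,0,0]}
    - {"linear": [0,0,0],"twist": [0,0,0]}

```text
time: 38.9
position: [0.3124, -0.4158, 0.2521]
eef_rot: [0.456, 0.537, -0.451, 0.548]
wrist_force: [0.0, 0.2, -0.5]
finger_gap: 0.576
```

```bash
python3 - <<'E'
from h import *
st();A=camera('top');B=camera('side')
cv2.imwrite('pics/top1.png',A[:,:,::-1]);cv2.imwrite('pics/side1.png',B[:,:,::-1])
def cr(im,u,v,r,s):
    return cv2.resize(im[v-r:v+r,u-r:u+r],(s,s),interpolation=cv2.INTER_CUBIC)
M=np.vstack([np.hstack([cr(A,240,190,35,280),cr(A,423,250,15,280)]),np.hstack([cr(B,258,285,45,280),cr(B,369,185,25,280)])])
save('end',M)
E
sed "s/%s0.png/%s1.png/" fit.py > fit1.py; python3 fit1.py | head -1
```

```text
t 38.9 pos [ 0.3124 -0.4158  0.2521] yaw -79.77 down [ 0.0153 -0.0042 -0.9999] F [ 0.03  0.24 -0.49] M [ 0.038  0.11  -0.008] gap 50.1 j [-1.09 -0.06  1.77  0.01  1.43  0.3 ]
('top', 'side') [-0.08349225 -0.91628151 -5.97331384 19.68487753] 17.971536718750002
```

View pics/end.png

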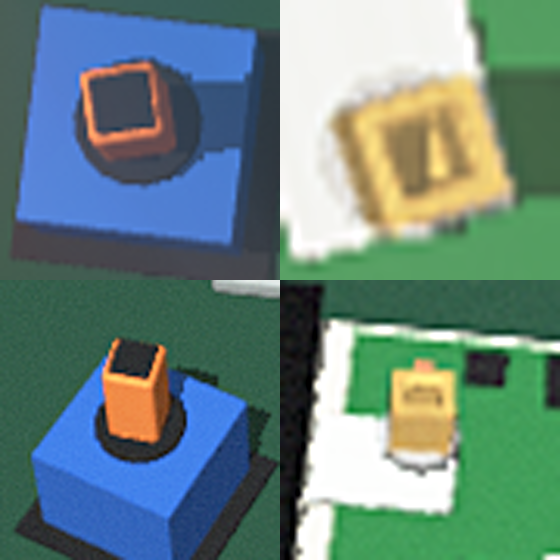

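The final picture shows the driver upright in the blue stand with its guard flat on the top face, and the screw head lower and still in place. The arm is clear, so I'm handing it in.

```bash
python3 -c "
from h import *
print(sign_off())"
```

```text
the job is handed in; nothing more can be done
None
```

The job is done and handed in at about 39 s of the 72 s. The screw has had about half a turn and cut its first thread, and the driver is back in its blue stand.

- **Pressing and turning:** I set the bit in the screw and pushed with about 15–17 N while turning the tool 187° clockwise. That is above the 11 N needed to cut and below the 22 N limit, and it presses the housing about 1.2 mm. I read the force only between moves, each 0.8 s long. The tool sank about 3.1 mm during the turn, matching 1 mm per radian, so the screw was cutting and not spinning idly.
- **Final check of the screw:** Fitting the head in both pictures puts it 3.8 mm lower than at the start, including its initial drop. Its angle has changed by about 176° (3.07 rad), accurate to a couple of degrees; the difference from 187° fits the bit's play and give in the arm.
- **Driver in the stand:** It touched down at the same height at which I had gripped it. The last picture shows it upright with its guard flat on the stand. I checked only the driver, stand and screw at the end, not the rest of the bench.

**Didn't match the description:** the fingertips did not reach the guard where the given tool dimensions said they would, and the pictures show them ending several mm above it. I therefore pushed through a 50 N friction grip instead of bearing on the guard; the grip showed no slip.

There were also sideways forces of up to about 6 N at the wrist during the pressing. They disappeared when the driver was unloaded.

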